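# Line up the crucibles by size in the furnace rack

### The arm

A 6-joint arm with a two-finger parallel gripper is mounted at the origin on a cart in front of the work surface, level with it; the furniture and walls round the work are solid. World frame = base frame: x ahead of the robot, y to its left, z up, the work surface at z = 0. Lengths are in mm, angles in degrees, forces in N, time in s.
With the tool pointing down it reaches from about 300 to 850 mm from the base axis. Payload 4.2 kg.
Tool frame: the origin (TCP) lies on the centre line of the jaws, within the pads' length; the fingertips stand 14 mm ahead of it and the grasp point (between the pads) lies 5 mm behind it; z points along the fingers, y is the line along which they close (so a half turn about z gives the same grasp; the last joint's range is limited). The gripper opens to 91 mm and grips with 3 to 60 N. Pads are 32 mm wide; open, the fingers measure 118 mm over their backs; the gripper's body (76 mm by 178 mm) begins 60 mm behind the grasp point.
Start: joints at [74.198, 18.312, 89.639, -0, 72.044, -1.146], TCP at [145.487, 556.305, 227.976] pointing down, gripper open.
Joint ranges: [-177.97, 177.97], [-48.28, 115.42], [12.27, 149.76], [-77.06, 257.06], [2.81, 150.46], [-146.56, 146.56]. Speed limits (degrees/s): [147.25, 147.25, 180, 180, 180, 180].

### API

Orientations are given as [roll, pitch, yaw] about the fixed x, y, z axes, in that order (R = Rz(yaw) Ry(pitch) Rx(roll)).
In Python, from workcell import env gives the robot as it stands.
- The arm moves only by the tool arm_command, never from a script. Its argument "motion" is a list of rows, each an object with "offset": the shift along the tool's x, y, z in m, a list of three; "spin": the turn about the tool's z in rad. In form: [{"offset": [tx, ty, tz], "spin": spin}, ...]. A call has 1 to 5 rows; each row shifts and turns the commanded pose from where the row before left it, along the tool's axes as they then stand; what a row does not reach is not made up. A row lasts 1/8 s, in which the tool goes at most 62.5 mm and 10.7 degrees, less where a joint would pass 70% of its speed; a pose out of reach is approached as far as the arm can. A call with a gripper value outside its range is refused whole. "jaw" is the finger opening in m, from 0 to 0.0912, set as the call begins (left out, the last holds). The fingers move at their own pace and stop on an object; "newtons" is the grip in N (left out, the last holds). Time passes only in rows, so rows that do not move let the fingers close. It gives the time, the measured TCP pose, the force, the opening and the grip force at its end, in the units of the state.
- env.state(): the state, without advancing time (a new reading comes with each control period).
- env.grab_frame(name): name is "scene" or "top" or "wrist"; returns (picture, depth): 480x640x3 uint8, blue, green, red; 480x640 float32, mm along the optical axis (not along the pixel's ray), 0 where there is no reading.
- env.camera_model(name): a dict with "fx", "fy", "cx", "cy" (pixels), "eye" and "rotation" of the camera in the world; the wrist camera has in their place "hand_eye" (4x4, takes a point from camera to tool coordinates, whose origin is the TCP and whose axes are the flange's). Camera axes: x right, y down, z forward; pixel columns grow to the right and rows downward; lengths in mm; the calibration is good to about 2 mm. A picture is of the moment at which its call begins: read the wrist's pose just before it. camera_model takes no time and is no camera call.
- env.job_done(): hands the job in; it is judged then, once.
Trained networks look in the newest picture that a camera, given by its name, has taken for a name from the list of things; names that differ only in an ending like _2 or _b are one class to them, and where a whole thing is asked for, a point or a joint stands for the part that bears it (a point fixed in the world has none). Each returns a list of dicts, best first, with "score" (0 to 1); they miss things now and then, are a little off and sometimes report something else, mostly with a low value. They report only what shows in the picture. A call takes as long as a camera call. They do not tell look-alikes from the thing itself.
- env.boxes_of(camera, target): "bbox" ([left, top, right, bottom] in pixels, round what is visible of it).
- env.pinpoint(camera, target): "location" ([column, row] in pixels: a listed point, or the origin of a listed thing).
The state is a dict: "time_s": time; "qpos": joint angles; "qvel": joint speeds; "effort": joint torques, N m; "ee_pos": TCP position; "ee_rot": TCP orientation; "force": force on the tool from outside, world axes, zero at the start; "torque": the same for the moment, N m; "gripper_width": finger opening in mm; "gripper_force": force on a finger pad.
Only numpy, scipy, OpenCV 4.12 (cv2) and the standard library are available. Lean on these libraries where they do the work, as an engineer would, in place of code of your own. Each camera call takes 0.05 s, during which the arm holds its last target. There are 200 camera calls.

### The job

The next ashing run is due: line the four porcelain crucibles up by size in the steel furnace rack, each in the hole of its own size, from the smallest crucible in the smallest hole to the largest in the largest. Each must hang upright and level by its taper, fully down in its hole and let go; do not tip any crucible over on the way.

Things in the scene. Friction and masses are not known exactly. Their poses are not given: they have to be found in the camera images.
- rack: fixed steel crucible rack: a 64 x 210 mm plate, its top 46 mm above the bench, on rod feet, four round holes of growing size in a row along its middle, a drop handle on each end (220 mm long in all). Origin on the bench under its centre; y runs from the smallest hole to the largest (within 0.4 rad of the world's +y), z up. Swing clear of the pump (deck 0.21 m high) right of it
- hole_30: the smallest hole of the rack, 26 mm across with a thin bead round it, open below to the bench, -74.5 mm along the rack's y from its centre. Origin at the hole's centre on the plate's top face, axes as the rack's. Made for crucible_30, whose foot then hangs about 14 mm below the plate's top and whose rim stands about 11 mm above it
- hole_37: the second smallest hole of the rack, 32 mm across with a thin bead round it, open below to the bench, -32 mm along the rack's y from its centre. Origin at the hole's centre on the plate's top face, axes as the rack's. Made for crucible_37, whose foot then hangs about 18 mm below the plate's top and whose rim stands about 12 mm above it
- hole_44: the second largest hole of the rack, 38 mm across with a thin bead round it, open below to the bench, +17.5 mm along the rack's y from its centre. Origin at the hole's centre on the plate's top face, axes as the rack's. Made for crucible_44, whose foot then hangs about 22 mm below the plate's top and whose rim stands about 14 mm above it
- hole_52: the largest hole of the rack, 45 mm across with a thin bead round it, open below to the bench, +74.5 mm along the rack's y from its centre. Origin at the hole's centre on the plate's top face, axes as the rack's. Made for crucible_52, whose foot then hangs about 27 mm below the plate's top and whose rim stands about 16 mm above it
- crucible_30: white glazed (slippery) porcelain crucible, the smallest of four, empty, 25 mm high, open at the top: rim 30 mm across with a 5 mm upright band at the top edge, tapering straight to a flat foot 15 mm across; wall 2.2 mm. Stands upright on the bench at the start. Origin at the centre of the foot's underside, z up. Best taken from above across the rim band
- crucible_37: white glazed (slippery) porcelain crucible, the second smallest of four, empty, 30 mm high, open at the top: rim 37 mm across with a 5 mm upright band at the top edge, tapering straight to a flat foot 18 mm across; wall 2.2 mm. Stands upright on the bench at the start. Origin at the centre of the foot's underside, z up. Best taken from above across the rim band
- crucible_44: white glazed (slippery) porcelain crucible, the second largest of four, empty, 36 mm high, open at the top: rim 44 mm across with a 5 mm upright band at the top edge, tapering straight to a flat foot 22 mm across; wall 2.2 mm. Stands upright on the bench at the start. Origin at the centre of the foot's underside, z up. Best taken from above across the rim band
- crucible_52: white glazed (slippery) porcelain crucible, the largest of four, empty, 43 mm high, open at the top: rim 52 mm across with a 5 mm upright band at the top edge, tapering straight to a flat foot 26 mm across; wall 2.2 mm. Stands upright on the bench at the start. Origin at the centre of the foot's underside, z up. Best taken from above across the rim band
There are look-alikes about, which are no part of the job. Leave any turquoise look-alike of the crucible_44 alone.

How it is judged:
By the outcome, as a careful person would: the job done as asked, in the order asked, and still so for the second after the job is handed in, with the robot touching nothing.
It also fails if it takes over 122 s, if anything falls off the work surface, if the arm or the gripper's body presses on something with over 40 N, if the wrist force passes 120 N, or if a joint passes its speed limit or range.

## Working session

There is one attempt and no reset: what is moved stays moved. The work goes in short steps, Python scripts to look and compute and a tool call to move; the robot and the scene stay as the last step left them, time stands still between calls to the robot, and variables do not carry over. Pictures are saved under pics/ and viewed, at most 14 in all, crops included, and the job is handed in when it is done.

Besides the shell and the picture viewer there is one more tool, called after "Call:" as name([rows], argument=value, ...), one row to a line, values as JSON. arm_command: Moves the arm, as the interface text tells. Its arguments: {"type":"object","properties":{"motion":{"type":"array"},"jaw":{"type":"number"},"newtons":{"type":"number"}},"required":["motion"]}

```bash
mkdir -p pics; cat > h.py <<'E'
import numpy as np, cv2
from workcell import env
from scipy.spatial.transform import Rotation as R
def cam(n,s=None):
    m=env.camera_model(n)
    K=(m['fx'],m['fy'],m['cx'],m['cy'])
    if 'hand_eye' in m:
        T=np.eye(4);T[:3,:3]=R.from_euler('xyz',s['ee_rot'],degrees=True).as_matrix();T[:3,3]=s['ee_pos']
        T=T@np.array(m['hand_eye'])
        return K,T[:3,3],T[:3,:3]
    return K,np.array(m['eye']),np.array(m['rotation'])
def ray(n,uv,z,s=None):
    K,e,Rm=cam(n,s); d=Rm@np.array([(uv[0]-K[2])/K[0],(uv[1]-K[3])/K[1],1])
    return e+d*(z-e[2])/d[2]
def cloud(n,depth,s=None):
    K,e,Rm=cam(n,s); v,u=np.mgrid[:480,:640]
    P=np.stack([(u-K[2])/K[0]*depth,(v-K[3])/K[1]*depth,depth],-1)@Rm.T+e
    P[depth==0]=np.nan
    return P
def proj(n,p,s=None):
    K,e,Rm=cam(n,s); c=Rm.T@(np.array(p)-e); return K[0]*c[0]/c[2]+K[2],K[1]*c[1]/c[2]+K[3]
E
python3 - <<'E'
from h import *
s=env.state();print(s)
for n in('top','scene'):
    p,d=env.grab_frame(n);cv2.imwrite(f'pics/{n}0.png',p);np.save(f'{n}0.npy',d)
    print(n,env.camera_model(n))
    for t in ['rack','crucible_30','crucible_37','crucible_44','crucible_52']:
        for b in env.boxes_of(n,t):
            print(t,b)
    if n=='top':
        for t in ['hole_30','hole_37','hole_44','hole_52']:
            for b in env.pinpoint(n,t): print(t,b,ray(n,b['location'],46).round(1))
E
```

```text
{'time_s': 0.0, 'qpos': array([ 7.41978604e+01,  1.83502849e+01,  8.97048581e+01, -2.43717176e-03,
        7.20411978e+01, -1.14572225e+00]), 'qvel': array([ 0.09611706, -0.05018764, -0.02318746,  0.10082472,  0.06279651,
       -0.07003382]), 'effort': array([ 2.16493470e-03, -4.12480795e+01, -2.31975514e+01,  7.30164559e-02,
        4.59786085e-02, -1.57851905e-04]), 'ee_pos': array([145.37344213, 555.84816439, 227.14431816]), 'ee_rot': array([-1.79903632e+02,  3.90336315e-04,  1.65344336e+02]), 'force': array([-0.69061835,  0.01320426,  0.23643917]), 'torque': array([-0.00611371, -0.07227906, -0.00694242]), 'gripper_force': 0.0, 'gripper_width': 91.22226839875105}
top {'fx': 528.0924512839941, 'fy': 528.0924512839941, 'cx': 316.8155909726012, 'cy': 239.87500353728117, 'eye': array([ 136.43789413,   36.47760525, 1614.61008321]), 'rotation': array([-170.6060932 ,   -0.56610309,  -90.52550572])}
rack {'bbox': [171.7, 192.3, 181.6, 204.9], 'score': 0.73}
rack {'bbox': [206.2, 183.3, 277.7, 224.1], 'score': 0.57}
crucible_30 {'bbox': [171.8, 193.8, 180.2, 205.7], 'score': 0.7}
crucible
[... 746 characters left out ...]
.8, 408.1, 249.4], 'score': 0.5}
crucible_44 {'bbox': [291.0, 223.4, 300.8, 231.9], 'score': 0.48}
crucible_44 {'bbox': [418.2, 252.0, 432.6, 269.6], 'score': 0.46}
crucible_52 {'bbox': [171.8, 193.8, 180.2, 205.7], 'score': 0.7}
crucible_52 {'bbox': [442.5, 280.4, 453.6, 292.9], 'score': 0.56}
crucible_52 {'bbox': [390.8, 232.8, 408.1, 249.4], 'score': 0.5}
crucible_52 {'bbox': [291.0, 223.4, 300.8, 231.9], 'score': 0.48}
crucible_52 {'bbox': [418.2, 252.0, 432.6, 269.6], 'score': 0.46}Traceback (most recent call last):
  File "<stdin>", line 11, in <module>
  File "h.py", line 14, in ray
    return e+d*(z-e[2])/d[2]
                        ~^^^
IndexError: invalid index to scalar variable.
```

View pics/top0.png

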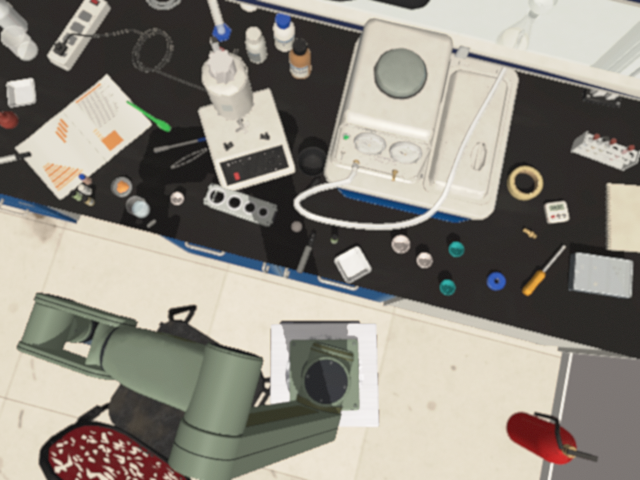

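```bash
sed -i "s/np.array(m\['rotation'\])$/R.from_euler('xyz',m['rotation'],degrees=True).as_matrix()/" h.py
python3 - <<'E'
from h import *
p=cv2.imread('pics/top0.png')
d=env.grab_frame('top')[1];P=cloud('top',d);np.save('P.npy',P)
for uv in [(401,242),(425,260),(177,199),(296,227),(456,248),(447,287),(334,240),(242,204)]:
    u,v=uv; w=P[v-14:v+15,u-14:u+15].reshape(-1,3);q=w[w[:,2]>8]
    print(uv,ray('top',uv,30).round(0)[:2], q[:,2].max().round(1) if len(q) else 0,np.nanmedian(P[v-2:v+3,u-2:u+3].reshape(-1,3),0).round(0))
for t in ['hole_30','hole_37','hole_44','hole_52','rack']:
    for b in env.pinpoint('top',t): print(t,b,ray('top',b['location'],46).round(1))
a=cv2.resize(p[160:320,130:330],(800,640),interpolation=3)[:300]
b=cv2.resize(p[215:305,280:480],(800,360),interpolation=3)[:300]
cv2.imwrite('pics/crop1.png',np.vstack([a,b]))
n='scene'
p,d=env.grab_frame(n);cv2.imwrite(f'pics/{n}0.png',p)
for t in ['rack','crucible_44']:
    for b in env.boxes_of(n,t): print(t,b)
s=env.state()
p,d=env.grab_frame('wrist');cv2.imwrite('pics/w0.png',p)
print(env.camera_model('wrist'))
for t in ['rack','crucible_44']:
    for b in env.boxes_of('wrist',t): print(t,b)
E
```

```text
(401, 242) [ 390. -238.] 133.7 [ 393. -242.    9.]
(425, 260) [ 334. -309.] 43.0 [ 337. -313.    8.]
(177, 199) [529. 447.] 35.9 [536. 452.   5.]
(296, 227) [439.  82.] 73.9 [444.  82.   5.]
(456, 248) [ 370. -405.] 44.3 [ 374. -411.    7.]
(447, 287) [ 252. -371.] 42.6 [ 254. -378.    4.]
(334, 240) [398. -34.] 71.0 [397. -34.  34.]
(242, 204) [512. 247.] 56.3 [508. 245.  47.]
hole_30 {'location': [249.2, 208.9], 'score': 0.54} [492.7 223.   46. ]
hole_30 {'location': [217.1, 197.8], 'score': 0.51} [528.  321.1  46. ]
hole_30 {'location': [236.1, 201.8], 'score': 0.47} [515.1 263.1  46. ]
hole_30 {'location': [264.6, 212.8], 'score': 0.42} [480.2 176.2  46. ]
hole_37 {'location': [249.2, 208.9], 'score': 0.54} [492.7 223.   46. ]
hole_37 {'location': [217.1, 197.8], 'score': 0.51} [528.  321.1  46. ]
hole_37 {'location': [236.1, 201.8], 'score': 0.47} [515.1 263.1  46. ]
hole_37 {'location': [264.6, 212.8], 'score': 0.42} [480.2 176.2  46. ]
hole_44 {'location': [249.2, 208.9], 'score': 0.54} [492.7 223.   46. ]
hole_44 {'location': [217.1, 197.8], 'score': 0.51} [528.  321.1  46. ]
[... 705 characters left out ...]
: [466.3, 295.2, 486.7, 320.2], 'score': 0.69}
crucible_44 {'bbox': [230.3, 191.8, 242.2, 203.7], 'score': 0.68}
crucible_44 {'bbox': [437.9, 319.2, 457.7, 340.8], 'score': 0.59}
crucible_44 {'bbox': [402.3, 270.6, 425.3, 291.9], 'score': 0.58}
{'fx': 381.3882055011564, 'fy': 381.3882055011564, 'cx': 317.3648415878108, 'cy': 244.06240675206251, 'hand_eye': array([[-2.17769059e-04, -9.60149044e-01, -2.79488401e-01,
         7.93159667e+01],
       [ 9.99999976e-01, -2.05895437e-04, -7.18410748e-05,
        -2.28276690e-01],
       [ 1.14327529e-05, -2.79488410e-01,  9.60149066e-01,
        -1.57063703e+02],
       [ 0.00000000e+00,  0.00000000e+00,  0.00000000e+00,
         1.00000000e+00]])}
```

View pics/crop1.png

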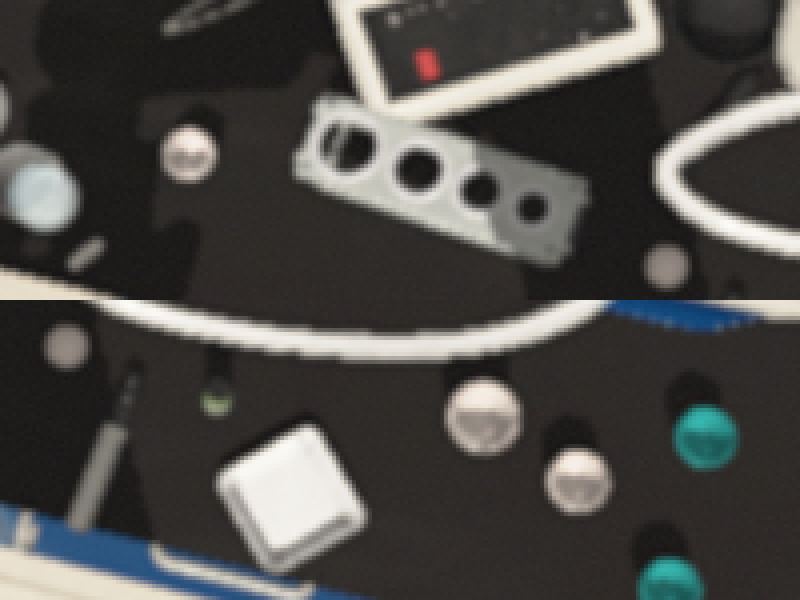

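View pics/scene0.png

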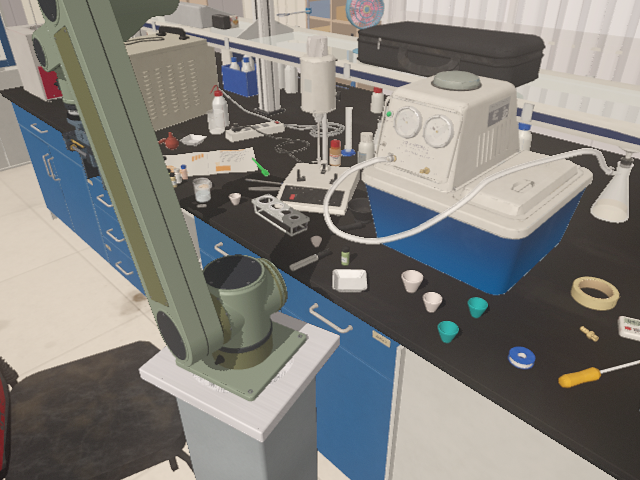

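View pics/w0.png

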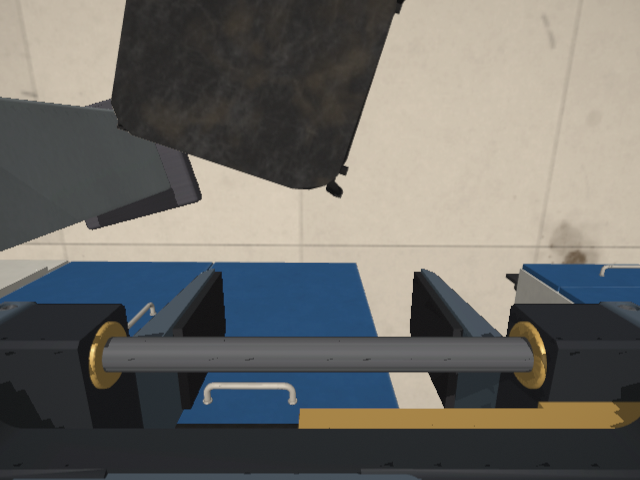

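```bash
cat >> h.py <<'E'
def go(x,y,z,yaw,n=None,s=None):
    "rows for the tool from here to there"
    s=s or env.state(); p=s['ee_pos'].copy(); a=s['ee_rot'][2]
    D=np.array([x,y,z])-p; dy=(yaw-a+180)%360-180
    n=n or int(max(np.ceil(np.linalg.norm(D)/55),np.ceil(abs(dy)/9),1))
    print('from',p.round(1),round(a,1),'rows',n,'rotxy',s['ee_rot'][:2].round(2))
    for i in range(n):
        t=np.radians(a+dy*i/n); d=D/n/1000
        tx=np.cos(t)*d[0]+np.sin(t)*d[1]; ty=np.sin(t)*d[0]-np.cos(t)*d[1]
        print('{"offset":[%.4f,%.4f,%.4f],"spin":%.3f}'%(tx,ty,-d[2],-np.radians(dy/n)),end=',')
    print()
E
python3 - <<'E'
from h import *
P=np.load('P.npy').reshape(-1,3);P=P[~np.isnan(P[:,0])]
def hm(x0,x1,y0,y1,c=20):
    print('y',list(range(y1-c//2,y0,-c)))
    for x in range(x1-c,x0-1,-c):
        r=[]
        for y in range(y1-c,y0-1,-c):
            q=P[(P[:,0]>=x)&(P[:,0]<x+c)&(P[:,1]>=y)&(P[:,1]<y+c)]
            r.append('%4.0f'%(q[:,2].max() if len(q) else -1))
        print(x+c//2,''.join(r))
hm(360,640,-20,180); hm(280,540,-420,-160); hm(420,660,140,500)
go(440,30,230,90)
E
```

```text
y [170, 150, 130, 110, 90, 70, 50, 30, 10, -10]
630   65  67  51  47  40  56  33  29  35 221
610   48  46  41  33  27  60  56  49  58 245
590   34  16   9   7   8   8  60  62  60 224
570    9   8   9   9   8   8  21  30  19 219
550    7   7   9   7   9   7  27   8   7 219
530    5   7   4   8   7  30  28   7  10 244
510   56  50  10   7 145 183 209 232 244 254
490   54  53  10   7 138 186 188   5   9   9
470   53  51   7   7  11  87  81  65  63  64
450   54  53   6  11  26  27   8  56  65  67
430    7   8   7   9  27  31   8  20  10   8
410   11   8   9  13  10   6  19  30  11   7
390   11   4  11   7   7   6  24  24   8  11
370    7  10   6   9   8  17  25  16   8   9
y [-170, -190, -210, -230, -250, -270, -290, -310, -330, -350, -370, -390, -410]
530  267 266 241 275 285 231 246 253 276 275 253 251 251
510  220 218 219 219 219 226 250 253 269 258 256 254 256
490  218 219 218 219 221 222 226 256 260 247 243 248 251
470    7   7 213 215 217 220 237 251 254 220 225 229 229
450    6   6   4   4   8 219 235 239 223 219 222 221 223
430  134 148 165 183 198 217 221   9   8   6 215 216 218
[... 1320 characters left out ...]
  6  55  53  54  53
430   12   6  12  11   8   7   6   8   7  10   6   8   9   8   7  10   7   8
from [145.5 556.3 228. ] 165.3 rows 11 rotxy [180.  -0.]
{"offset":[-0.0380,-0.0395,-0.0002],"spin":0.120},{"offset":[-0.0425,-0.0347,-0.0002],"spin":0.120},{"offset":[-0.0463,-0.0294,-0.0002],"spin":0.120},{"offset":[-0.0495,-0.0237,-0.0002],"spin":0.120},{"offset":[-0.0519,-0.0176,-0.0002],"spin":0.120},{"offset":[-0.0537,-0.0113,-0.0002],"spin":0.120},{"offset":[-0.0546,-0.0048,-0.0002],"spin":0.120},{"offset":[-0.0548,0.0018,-0.0002],"spin":0.120},{"offset":[-0.0542,0.0083,-0.0002],"spin":0.120},{"offset":[-0.0528,0.0147,-0.0002],"spin":0.120},{"offset":[-0.0507,0.0209,-0.0002],"spin":0.120},
```

```bash

python3 - <<'E'
from h import *
P=np.load('P.npy').reshape(-1,3);P=P[~np.isnan(P[:,0])]
def hm(x0,x1,y0,y1,c=8):
    print('y',list(range(y1-c//2,y0,-c)))
    for x in range(x1-c,x0-1,-c):
        r=[]
        for y in range(y1-c,y0-1,-c):
            q=P[(P[:,0]>=x)&(P[:,0]<x+c)&(P[:,1]>=y)&(P[:,1]<y+c)]
            r.append('%4.0f'%(q[:,2].max() if len(q) else -1))
        print(x+c//2,''.join(r))
hm(360,460,-290,-190,10); hm(410,530,0,112)
go(440,82,200,180)
E
```

```text
y [-195, -205, -215, -225, -235, -245, -255, -265, -275, -285]
455   -0  -0   4   4  -1  -1  -1  -1  -1 223
445   -1  -1  -1  -1  -1   8   3   4 219 225
435    2 137   3   7 178 190 197 212 217 219
425  148 157 165 181 183 187 198 208 207 209
415  147 158 166 177 188 175 193   4   4   3
405    8   6  43  42  44  44  42   1   6   6
395    5  38  40  18  17  34  42   9   9   1
385    3  49  32  11   8  20  42   1   5   5
375    5  41  46  16   8  33  45   7   8   8
365    5   1  44  46  46  45  41   6   8   6
y [108, 100, 92, 84, 76, 68, 60, 52, 44, 36, 28, 20, 12, 4]
526    3   7   4  -1  -1  29  30   7   7   7   7   4   5   2
518    4   2   7  -1  33  29  26   5   2 215 220 229 235 243
510    2   5   7  -1 156 169 188 198 209 224 223 232 241 244
502    1   5   5 145 158 170 186 196 202 210 225 225 236 237
494    3   6   4 137 153 162 172  -1  -4   5   3   5   3   9
486    6   7   3 125 132 106  90  -1  -1  -0   4   3   4   7
478    2   6   2   5  93  91  81  75  66  64  52  -1  -1   2
470    3   1   6  11   5  74  70  67  72  65  64  62  57  56
462    8   7   5  23   3  11   7   8  5
[... 295 characters left out ...]
  3   6   3  20  20  16   2   4
414    1  12   9   5   4   3   2  10   3  30  24  15  11   3
from [145.5 556.3 228. ] 165.3 rows 11 rotxy [180.  -0.]
{"offset":[-0.0368,-0.0349,0.0025],"spin":-0.023},{"offset":[-0.0360,-0.0358,0.0025],"spin":-0.023},{"offset":[-0.0351,-0.0366,0.0025],"spin":-0.023},{"offset":[-0.0343,-0.0374,0.0025],"spin":-0.023},{"offset":[-0.0334,-0.0382,0.0025],"spin":-0.023},{"offset":[-0.0325,-0.0390,0.0025],"spin":-0.023},{"offset":[-0.0316,-0.0397,0.0025],"spin":-0.023},{"offset":[-0.0307,-0.0404,0.0025],"spin":-0.023},{"offset":[-0.0297,-0.0411,0.0025],"spin":-0.023},{"offset":[-0.0288,-0.0418,0.0025],"spin":-0.023},{"offset":[-0.0278,-0.0425,0.0025],"spin":-0.023},
```

Call:
arm_command([
  {"offset":[-0.037,-0.035,0.0],"spin":-0.023},
  {"offset":[-0.036,-0.036,0.0],"spin":-0.023},
  {"offset":[-0.035,-0.037,0.0],"spin":-0.023},
  {"offset":[-0.035,-0.037,0.0],"spin":-0.023},
  {"offset":[-0.034,-0.038,0.0],"spin":-0.023},
])

```text
time_s: 1.58
ee_pos: [281.3, 339.0, 228.2]
ee_rot: [180.0, 0.0, 172.0]
force: [0.9, 0.5, 0.6]
gripper_width: 91.3
gripper_force: 0.0
```

Call:
arm_command([
  {"offset":[-0.033,-0.039,0.0],"spin":0},
  {"offset":[-0.033,-0.039,0.0],"spin":0},
  {"offset":[-0.033,-0.04,0.0],"spin":0},
  {"offset":[-0.032,-0.04,0.0],"spin":0},
  {"offset":[0,0,0],"spin":0},
])

```text
time_s: 2.2
ee_pos: [389.4, 163.2, 228.1]
ee_rot: [-180.0, 0.0, 171.6]
force: [-0.7, -0.1, -0.4]
gripper_width: 91.2
gripper_force: 0.0
```

```bash
cat >> h.py <<'E'
def look(tag,t='crucible_30',z=25):
    s=env.state();p,d=env.grab_frame('wrist');cv2.imwrite(f'pics/{tag}.png',p);np.save(f'{tag}.npy',cloud('wrist',d,s))
    for b in env.boxes_of('wrist',t):
        B=b['bbox'];print(np.round(B),b['score'],ray('wrist',((B[0]+B[2])/2,(B[1]+B[3])/2),z,s).round(1))
    return s,p
E
python3 - <<'E'
from h import *
s,p=look('w1')
print(s['time_s'],s['qpos'].round(1))
go(415,85,200,172)
E
```

```text
[230. 266. 263. 295.] 0.84 [442.4  82.8  25. ]
[585. 299. 621. 307.] 0.53 [520.2 441.3  25. ]
2.2 [ 21.2   4.4 107.8  -0.   67.8 -60.4]
from [388.  165.5 228. ] 171.8 rows 2 rotxy [ 1.7996e+02 -2.0000e-02]
{"offset":[-0.0191,-0.0379,0.0140],"spin":-0.001},{"offset":[-0.0190,-0.0380,0.0140],"spin":-0.001},
```

View pics/w1.png

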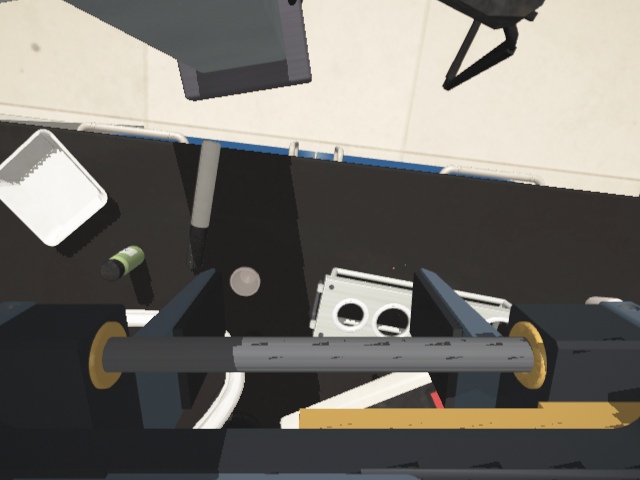

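Call:
arm_command([
  {"offset":[-0.021,-0.039,0.045],"spin":0},
  {"offset":[-0.021,-0.039,0.045],"spin":0},
  {"offset":[0,0,0],"spin":0},
], jaw=0.05)

```text
time_s: 2.68
ee_pos: [416.3, 82.6, 136.2]
ee_rot: [-179.9, -0.4, 171.9]
force: [-0.5, 0.1, 0.5]
gripper_width: 63.9
gripper_force: 0.0
```

```bash
python3 - <<'E'
from h import *
s,p=look('w2')
go(442,83,60,172)
C=np.load('w2.npy').reshape(-1,3);C=C[~np.isnan(C[:,0])]
q=C[(abs(C[:,0]-442)<20)&(abs(C[:,1]-83)<20)]
r=q[q[:,2]>17];print(len(r),r.min(0),r.max(0),np.median(q[q[:,2]<8][:,2]))
q=C[(C[:,0]>455)&(C[:,2]>90)&(C[:,2]<230)&(C[:,1]<115)];print(len(q),q.min(0),q.max(0))
E
```

```text
[299. 261. 342. 301.] 0.89 [443.4  80.7  25. ]
from [418.3  84.4 139. ] 172.0 rows 2 rotxy [ 1.7996e+02 -2.0000e-02]
{"offset":[-0.0118,0.0009,0.0395],"spin":-0.000},{"offset":[-0.0118,0.0009,0.0395],"spin":-0.000},
587 [428.84316277  65.04502948  17.00902404] [459.24332393  95.27003489  26.65328413] 0.5936930587762674
798 [479.73653418  64.47038931  90.0194558 ] [492.45213897  84.85842159 111.42568825]
```

View pics/w2.png

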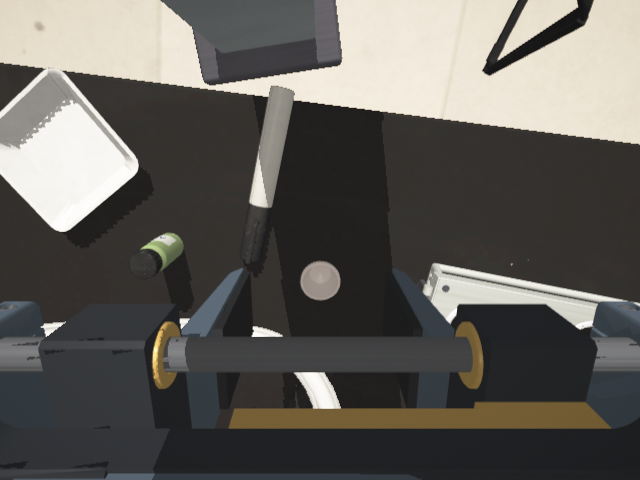

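Call:
arm_command([
  {"offset":[-0.006,0,0.05],"spin":0},
  {"offset":[-0.006,0,0.04],"spin":0},
  {"offset":[-0.0055,-0.0004,0.0165],"spin":0},
  {"offset":[0,0,0],"spin":0},
])

```text
time_s: 3.28
ee_pos: [436.1, 82.1, 32.6]
ee_rot: [180.0, 0.0, 172.1]
force: [0.6, 0.4, -0.6]
gripper_width: 50.2
gripper_force: 0.0
```

```bash
python3 - <<'E'
from h import *
s=env.state();print(s['force']);go(435.6,81.6,32.5,172,1,s)
E
```

```text
[ 0.59341092  0.41186258 -0.61625408]
from [436.1  82.1  32.6] 172.1 rows 1 rotxy [1.7997e+02 1.0000e-02]
{"offset":[0.0004,-0.0005,0.0001],"spin":0.001},
```

Call:
arm_command([
  {"offset":[0,0,0],"spin":0},
  {"offset":[0,0,0],"spin":0},
  {"offset":[0,0,0],"spin":0},
], jaw=0.02, newtons=20)

```text
time_s: 3.65
ee_pos: [436.3, 80.8, 33.4]
ee_rot: [179.9, 0.1, 171.9]
force: [-0.4, 1.4, 4.9]
gripper_width: 28.1
gripper_force: 21.7
```

Call:
arm_command([
  {"offset":[0,0,-0.01],"spin":0},
  {"offset":[0.03,0,-0.02],"spin":0},
  {"offset":[0.03,0,-0.05],"spin":0},
  {"offset":[0,0,-0.05],"spin":0},
  {"offset":[0,0,0],"spin":0},
])

```text
time_s: 4.28
ee_pos: [378.6, 89.3, 166.4]
ee_rot: [179.8, 0.5, 171.9]
force: [0.0, 0.4, 0.1]
gripper_width: 28.3
gripper_force: 21.4
```

```bash
python3 - <<'E'
from h import *
s=env.state();print(s['gripper_width'],s['gripper_force']);go(440,150,190,72,None,s)
E
```

```text
28.315582708799926 21.38067821672024
from [378.6  89.3 166.4] 171.9 rows 12 rotxy [179.81   0.54]
{"offset":[-0.0044,0.0057,-0.0020],"spin":0.145},{"offset":[-0.0035,0.0063,-0.0020],"spin":0.145},{"offset":[-0.0025,0.0067,-0.0020],"spin":0.145},{"offset":[-0.0015,0.0070,-0.0020],"spin":0.145},{"offset":[-0.0005,0.0072,-0.0020],"spin":0.145},{"offset":[0.0005,0.0072,-0.0020],"spin":0.145},{"offset":[0.0016,0.0070,-0.0020],"spin":0.145},{"offset":[0.0026,0.0067,-0.0020],"spin":0.145},{"offset":[0.0035,0.0063,-0.0020],"spin":0.145},{"offset":[0.0044,0.0057,-0.0020],"spin":0.145},{"offset":[0.0052,0.0050,-0.0020],"spin":0.145},{"offset":[0.0058,0.0042,-0.0020],"spin":0.145},
```

```bash
python3 - <<'E'
from h import *
go(480,185,180,72,12)
E
```

```text
from [378.6  89.3 166.4] 171.9 rows 12 rotxy [179.81   0.54]
{"offset":[-0.0072,0.0091,-0.0011],"spin":0.145},{"offset":[-0.0059,0.0100,-0.0011],"spin":0.145},{"offset":[-0.0043,0.0108,-0.0011],"spin":0.145},{"offset":[-0.0027,0.0113,-0.0011],"spin":0.145},{"offset":[-0.0011,0.0116,-0.0011],"spin":0.145},{"offset":[0.0006,0.0116,-0.0011],"spin":0.145},{"offset":[0.0023,0.0114,-0.0011],"spin":0.145},{"offset":[0.0039,0.0109,-0.0011],"spin":0.145},{"offset":[0.0055,0.0103,-0.0011],"spin":0.145},{"offset":[0.0069,0.0094,-0.0011],"spin":0.145},{"offset":[0.0082,0.0083,-0.0011],"spin":0.145},{"offset":[0.0093,0.0070,-0.0011],"spin":0.145},
```

Call:
arm_command([
  {"offset":[-0.007,0.009,-0.001],"spin":0.145},
  {"offset":[-0.006,0.01,-0.001],"spin":0.145},
  {"offset":[-0.004,0.011,-0.001],"spin":0.145},
  {"offset":[-0.003,0.011,-0.001],"spin":0.145},
  {"offset":[-0.001,0.012,-0.001],"spin":0.145},
])

```text
time_s: 4.9
ee_pos: [418.1, 128.9, 166.6]
ee_rot: [-179.9, -0.0, 130.1]
force: [0.4, -0.9, -0.4]
gripper_width: 28.4
gripper_force: 21.4
```

Call:
arm_command([
  {"offset":[0.001,0.012,-0.001],"spin":0.145},
  {"offset":[0.002,0.011,-0.001],"spin":0.145},
  {"offset":[0.004,0.011,-0.001],"spin":0.145},
  {"offset":[0.005,0.01,-0.001],"spin":0.145},
  {"offset":[0.007,0.009,-0.001],"spin":0.145},
])

```text
time_s: 5.52
ee_pos: [459.7, 168.5, 171.5]
ee_rot: [-179.9, 0.0, 88.6]
force: [-0.1, 0.1, -0.3]
gripper_width: 28.4
gripper_force: 21.4
```

Call:
arm_command([
  {"offset":[0.008,0.008,-0.001],"spin":0.145},
  {"offset":[0.009,0.007,-0.001],"spin":0.145},
  {"offset":[0,0,0],"spin":0},
  {"offset":[0,0,0],"spin":0},
])

```text
time_s: 6.02
ee_pos: [475.8, 183.8, 173.7]
ee_rot: [-179.9, 0.1, 72.3]
force: [0.3, -0.1, 0.5]
gripper_width: 28.3
gripper_force: 21.4
```

```bash
python3 - <<'E'
from h import *
s,p=look('w3','crucible_30',46)
print(s['ee_pos'],s['ee_rot'],s['time_s'])
for b in env.pinpoint('wrist','hole_30'): print(b,ray('wrist',b['location'],46,s).round(1))
for b in env.pinpoint('wrist','rack'): print(b,ray('wrist',b['location'],46,s).round(1))
C=np.load('w3.npy');print(proj('wrist',s['ee_pos'],s))
q=C.reshape(-1,3);q=q[(q[:,2]>30)&(q[:,2]<60)];print(np.histogram(q[:,2],15))
E
```

```text
[283. 286. 347. 336.] 0.93 [455. 126.  46.]
[475.83160169 183.76747098 173.74387879] [-1.79919111e+02  6.40693733e-02  7.23432288e+01] 6.025
{'location': [332.1, 239.5], 'score': 0.88} [486.3 180.   46. ]
{'location': [334.3, 139.7], 'score': 0.75} [509.6 250.8  46. ]
(np.float64(317.7650022009588), np.float64(314.3688858236789))
(array([ 2107,   976,  1369,  2939,  3124,  3211,  3174,  7662, 15673,
        4090,  3567,  3672,  6400, 11299,  3725]), array([30.0003056 , 31.99988939, 33.99947317, 35.99905696, 37.99864075,
       39.99822453, 41.99780832, 43.9973921 , 45.99697589, 47.99655967,
       49.99614346, 51.99572724, 53.99531103, 55.99489482, 57.9944786 ,
       59.99406239]))
```

View pics/w3.png

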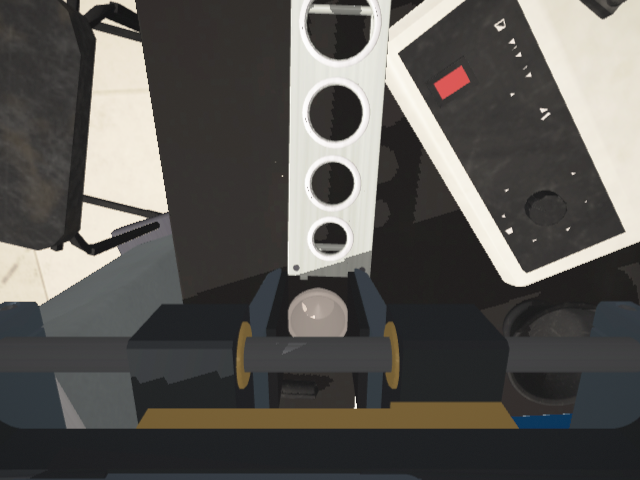

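```bash
cat > fit.py <<'E'
from h import *
def ell(p,box,dark,thr):
    x0,y0,x1,y1=box; g=cv2.cvtColor(p[y0:y1,x0:x1],cv2.COLOR_BGR2GRAY)
    m=((g<thr) if dark else (g>thr)).astype(np.uint8)
    m=cv2.morphologyEx(m,cv2.MORPH_CLOSE,np.ones((5,5)))
    c=max(cv2.findContours(m,0,1)[0],key=cv2.contourArea); e=cv2.fitEllipse(cv2.convexHull(c))
    return (e[0][0]+x0,e[0][1]+y0),e[1]
E
python3 - <<'E'
from fit import *
s=env.state();p=cv2.imread('pics/w3.png')
# bead outer/hole: white ring outside, dark inside
W=[];off=[-74.5,-32,17.5,74.5]
for b,z in zip([(310,222,352,252),(308,161,356,206),(306,84,364,142),(308,0,374,60)],range(4)):
    c,ax=ell(p,b,True,110); w=ray('wrist',c,46,s); W.append(w[:2]); print(np.round(c,1),np.round(ax,1),w.round(1))
W=np.array(W);o=np.array(off)
A=np.c_[o,np.ones(4)];k,_,_,_=np.linalg.lstsq(A[:3],W[:3],rcond=None);print('dir',k[0],np.linalg.norm(k[0]),'ctr',k[1],'yaw',np.degrees(np.arctan2(-k[0,0],k[0,1])));print(W-A@k)
for z in(165,167):
    c,ax=ell(p,(276,283,356,345),False,120);print(c,ax,ray('wrist',c,z,s)-s['ee_pos'])
C=np.load('w3.npy');q=C[283:340,285:348].reshape(-1,3);q=q[q[:,2]>140];t=np.radians(72.34)
d=q-s['ee_pos'];X=np.c_[np.cos(t)*d[:,0]+np.sin(t)*d[:,1],np.sin(t)*d[:,0]-np.cos(t)*d[:,1],-d[:,2]];
r=X[(X[:,2]>-20)];print(np.percentile(r,[2,50,98],axis=0).round(1))
E
```

```text
[329.8 235.1] [27.6 33.4] [486.1 184.   46. ]
[332.7 182.8] [42.8 44.4] [500.1 221.8  46. ]
[335.8 112.6] [53.2 57.6] [516.7 268.4  46. ]
[338.2  31.6] [53.4 67. ] [533.2 317.1  46. ]
dir [0.33274941 0.91772711] 0.9761891260769603 ctr [510.83977942 251.95107841] yaw -19.929627130399457
[[ 0.05565658  0.43574546]
 [-0.10344253 -0.80987034]
 [ 0.04778595  0.37412489]
 [-2.38013141 -3.22274571]]
(317.4622917175293, 318.56507110595703) (60.582908630371094, 61.1960563659668) [-2.23030347 -6.52354494 -9.29311835]
(317.4622917175293, 318.56507110595703) (60.582908630371094, 61.1960563659668) [-1.91615907 -5.54104877 -7.29311835]
[[-19.8 -14.7  -1.7]
 [-11.1  -1.2  17.8]
 [  6.9  13.3  30.7]]
```

```bash
python3 - <<'E'
from h import *
go(488.1,187.6,95,70.4,3)
E
```

```text
from [476.2 183.9 174.3] 72.3 rows 3 rotxy [-1.7998e+02  1.0000e-02]
{"offset":[0.0024,0.0034,0.0264],"spin":0.011},{"offset":[0.0024,0.0034,0.0264],"spin":0.011},{"offset":[0.0024,0.0034,0.0264],"spin":0.011},
```

Call:
arm_command([
  {"offset":[0.0036,0.0051,0.02],"spin":0.017},
  {"offset":[0.0036,0.0051,0.02],"spin":0.017},
  {"offset":[0,0,0.035],"spin":0},
  {"offset":[0,0,0.005],"spin":0},
  {"offset":[0,0,0],"spin":0},
])

```text
time_s: 6.85
ee_pos: [488.7, 188.0, 94.8]
ee_rot: [180.0, -0.0, 70.3]
force: [0.5, -0.1, 0.6]
gripper_width: 28.1
gripper_force: 21.4
```

```bash
python3 - <<'E'
from h import *
go(488.1,187.6,66,70.4,3)
s,p=look('w4','crucible_30',90)
E
```

```text
from [488.7 188.   94.8] 70.3 rows 3 rotxy [ 1.7999e+02 -2.0000e-02]
{"offset":[-0.0002,-0.0002,0.0096],"spin":-0.001},{"offset":[-0.0002,-0.0002,0.0096],"spin":-0.001},{"offset":[-0.0002,-0.0002,0.0096],"spin":-0.001},
[264.  70. 361. 168.] 0.65 [515.2 268.2  90. ]
[286. 288. 349. 338.] 0.62 [488.1 186.5  90. ]
```

View pics/w4.png

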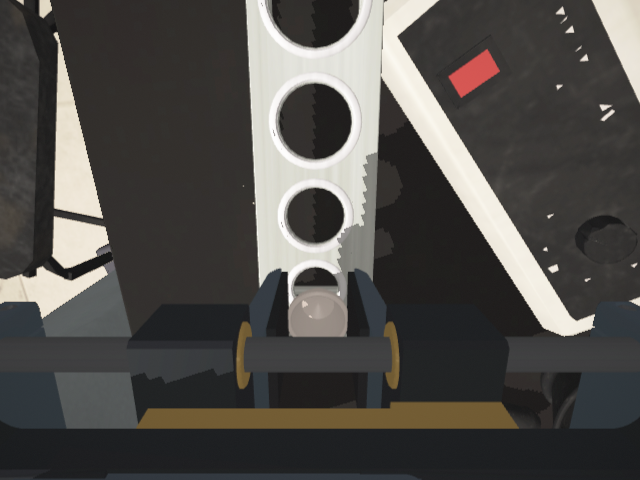

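```bash
python3 - <<'E'
from fit import *
s=env.state();p=cv2.imread('pics/w4.png')
W=[]
for b in [(280,182,350,250),(266,68,366,172)]:
    c,ax=ell(p,b,True,100); W.append(ray('wrist',c,46,s)[:2]); print(np.round(c,1),np.round(ax,1),W[-1])
for b in [(278,180,353,251),(269,73,361,168),(288,260,346,999)]:
    print(ray('wrist',((b[0]+b[2])/2,(b[1]+b[3])/2),46,s)[:2])
W=np.array(W);d=W[1]-W[0];print(np.linalg.norm(d),d/np.linalg.norm(d));d/=np.linalg.norm(d)
print('h30',W[0]-42.5*d,'h52',W[1]+57*d)
c,ax=ell(p,(284,288,352,345),False,120);print(c,ax,ray('wrist',c,s['ee_pos'][2]-7.5,s))
C=np.load('w4.npy');q=C[60:250,255:375].reshape(-1,3);q=q[(q[:,2]>38)&(q[:,2]<56)];print(np.median(q[:,2]))
E
```

```text
[315.  215.1] [55.  56.5] [500.06209691 222.03303942]
[314.8 120.9] [72.2 75.5] [516.75640884 268.69356114]
[500.24094885 221.72189058]
[516.92525514 268.83279641]
[387.41154152 -95.24845405]
49.55708161601907 [0.33687036 0.94155104]
h30 [485.7451066  182.01712023] h52 [535.95801937 322.36197041]
(317.37933349609375, 307.35950469970703) (62.700225830078125, 101.33892059326172) [489.20321656 188.12707424  88.19687356]
46.50089066386374
```

Call:
arm_command([
  {"offset":[0,-0.0004,0.012],"spin":0},
  {"offset":[0,0,0.01],"spin":0},
  {"offset":[0,0,0.0055],"spin":0},
  {"offset":[0,0,0],"spin":0},
])

```text
time_s: 7.45
ee_pos: [487.9, 188.0, 66.3]
ee_rot: [-180.0, 0.0, 70.3]
force: [-0.1, 0.2, -0.0]
gripper_width: 28.1
gripper_force: 21.4
```

Call:
arm_command([
  {"offset":[0,0,0.001],"spin":0},
  {"offset":[0,0,0],"spin":0},
])

```text
time_s: 7.7
ee_pos: [488.1, 188.1, 66.0]
ee_rot: [-180.0, -0.0, 70.3]
force: [-0.6, 0.9, 0.8]
gripper_width: 28.4
gripper_force: 21.4
```

Call:
arm_command([
  {"offset":[0,0,0],"spin":0},
  {"offset":[0,0,0],"spin":0},
  {"offset":[0,0,0],"spin":0},
  {"offset":[0,0,-0.02],"spin":0},
  {"offset":[0,0,-0.04],"spin":0},
], jaw=0.05)

```text
time_s: 8.32
ee_pos: [487.0, 187.5, 125.1]
ee_rot: [-179.8, 0.2, 70.3]
force: [0.9, 0.1, -0.4]
gripper_width: 50.0
gripper_force: 0.0
```

Call:
arm_command([
  {"offset":[-0.03,0,-0.05],"spin":0},
  {"offset":[0,0,0],"spin":0},
])

```text
time_s: 8.57
ee_pos: [479.7, 159.3, 179.7]
ee_rot: [179.6, -0.3, 70.2]
force: [-0.5, 0.5, -0.2]
gripper_width: 50.1
gripper_force: 0.0
```

```bash
python3 - <<'E'
from h import *
s,p=look('w5','crucible_30',57)
C=np.load('w5.npy').reshape(-1,3);q=C[(np.hypot(C[:,0]-485.8,C[:,1]-181.8)<17)&(C[:,2]>52)&(C[:,2]<75)];print(len(q),q.min(0),q.max(0))
for k in range(4):
    a=np.radians(90*k+45);g=q[((q[:,0]-485.8)*np.cos(a)+(q[:,1]-181.8)*np.sin(a)>9)];print(len(g),np.percentile(g[:,2],[50,95]))
print(s['ee_pos'],s['time_s'],s['qpos'])
go(520,420,170,80,None,s)
E
```

```text
416 [470.37065211 166.15532811  52.03966703] [500.10821615 196.25596623  58.6756259 ]
97 [55.43092346 56.91009485]
107 [56.00604654 57.53162781]
138 [56.80329265 58.13661972]
115 [56.39964523 57.64706069]
[479.72300332 159.34193654 179.66897338] 8.575 [ 1.70828810e+01  1.40282167e+01  1.03188833e+02 -2.19256583e-02
  6.23182263e+01  3.68793800e+01]
from [479.7 159.3 179.7] 70.2 rows 5 rotxy [179.62  -0.26]
{"offset":[0.0518,-0.0101,0.0019],"spin":-0.034},{"offset":[0.0521,-0.0083,0.0019],"spin":-0.034},{"offset":[0.0523,-0.0065,0.0019],"spin":-0.034},{"offset":[0.0525,-0.0047,0.0019],"spin":-0.034},{"offset":[0.0527,-0.0029,0.0019],"spin":-0.034},
```

View pics/w5.png

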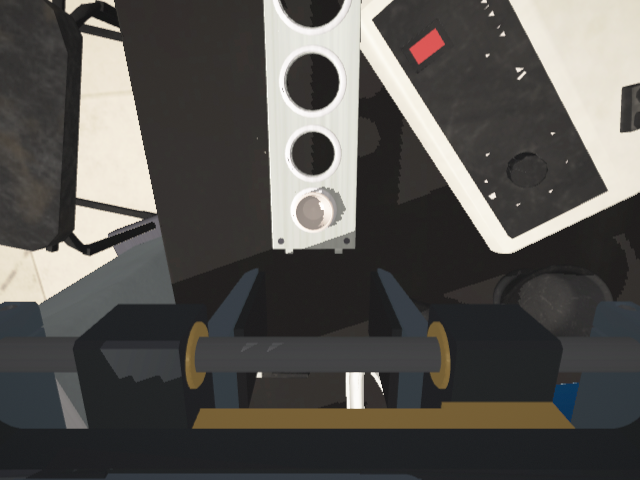

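Call:
arm_command([
  {"offset":[0.052,-0.008,0],"spin":0},
  {"offset":[0.052,-0.008,0],"spin":0},
  {"offset":[0.052,-0.008,0],"spin":0},
  {"offset":[0.052,-0.008,0],"spin":0},
  {"offset":[0.052,-0.008,0.01],"spin":0},
], jaw=0.06)

```text
time_s: 9.3
ee_pos: [527.9, 420.2, 164.1]
ee_rot: [-180.0, 0.1, 70.3]
force: [0.6, -0.0, -0.1]
gripper_width: 60.2
gripper_force: 0.0
```

Call:
arm_command([
  {"offset":[0.02,0.01,0.03],"spin":0},
  {"offset":[0,0,0],"spin":0},
])

```text
time_s: 9.55
ee_pos: [542.4, 433.6, 130.2]
ee_rot: [-179.7, 0.4, 70.4]
force: [-1.3, -0.7, 0.3]
gripper_width: 59.5
gripper_force: 0.0
```

```bash
cat >> h.py <<'E'
def circ(tag,x,y,zr,r):
    "rim centre from the cloud round (x,y), rim height zr"
    from scipy.optimize import least_squares
    C=np.load(tag+'.npy').reshape(-1,3)
    for _ in range(3):
        q=C[(np.hypot(C[:,0]-x,C[:,1]-y)<r+6)&(C[:,2]>zr-3.5)&(C[:,2]<zr+5)]
        f=least_squares(lambda a:np.hypot(q[:,0]-a[0],q[:,1]-a[1])-(r-1),[x,y],loss='soft_l1').x;x,y=f
    print('circ',len(q),f.round(1),'span',q.min(0).round(1),q.max(0).round(1),((q.min(0)+q.max(0))/2).round(1));return f
E
python3 - <<'E'
from h import *
s,p=look('w6','crucible_37',30)
x,y=circ('w6',529,447,30,18.5)
print(s['time_s'])
go(x,y,37.5,70.4,4,s)
E
```

```text
[271. 208. 328. 262.] 0.82 [533.2 447.1  30. ]
circ 625 [533.6 447.4] span [514.8 428.4  26.5] [552.  465.7  32.5] [533.4 447.   29.5]
9.55
from [542.4 433.6 130.2] 70.4 rows 4 rotxy [-179.71    0.45]
{"offset":[0.0025,-0.0032,0.0232],"spin":-0.000},{"offset":[0.0025,-0.0032,0.0232],"spin":-0.000},{"offset":[0.0025,-0.0032,0.0232],"spin":-0.000},{"offset":[0.0025,-0.0032,0.0232],"spin":-0.000},
```

Call:
arm_command([
  {"offset":[0.005,-0.006,0.03],"spin":0},
  {"offset":[0.005,-0.006,0.03],"spin":0},
  {"offset":[0,0,0],"spin":0},
  {"offset":[0,0,0],"spin":0},
])

```text
time_s: 10.15
ee_pos: [537.1, 446.9, 77.9]
ee_rot: [179.9, -0.1, 70.3]
force: [-0.9, -0.1, 0.5]
gripper_width: 60.1
gripper_force: 0.0
```

```bash
python3 - <<'E'
from h import *
go(533.5,447.2,37.5,70.4,1)
E
```

```text
from [537.1 446.9  77.9] 70.3 rows 1 rotxy [ 1.7991e+02 -1.3000e-01]
{"offset":[-0.0009,-0.0035,0.0404],"spin":-0.002},
```

Call:
arm_command([
  {"offset":[-0.001,-0.0035,0.015],"spin":0},
  {"offset":[0,0,0.025],"spin":0},
  {"offset":[0,0,0],"spin":0},
])

```text
time_s: 10.52
ee_pos: [531.3, 446.0, 34.0]
ee_rot: [-179.9, 0.2, 70.3]
force: [-1.0, 0.0, 0.3]
gripper_width: 60.0
gripper_force: 0.0
```

Call:
arm_command([
  {"offset":[0,0,0],"spin":0},
  {"offset":[0,0,0],"spin":0},
  {"offset":[0,0,0],"spin":0},
], jaw=0.025)

```text
time_s: 10.9
ee_pos: [533.1, 447.6, 37.0]
ee_rot: [179.9, -0.1, 70.3]
force: [-0.6, -0.0, 1.9]
gripper_width: 36.1
gripper_force: 20.0
```

Call:
arm_command([
  {"offset":[0,0,-0.01],"spin":0},
  {"offset":[0,0,-0.03],"spin":0},
  {"offset":[0,0,-0.04],"spin":0},
  {"offset":[0,0,-0.04],"spin":0},
  {"offset":[0,0,0],"spin":0},
])

```text
time_s: 11.52
ee_pos: [534.4, 448.7, 161.1]
ee_rot: [179.7, -0.5, 70.3]
force: [-0.1, -0.2, -0.6]
gripper_width: 36.2
gripper_force: 20.0
```

```bash
python3 - <<'E'
from h import *
go(500.2,221.9,158,70.4)
E
```

```text
from [534.4 448.7 161.1] 70.3 rows 5 rotxy [179.72  -0.47]
{"offset":[-0.0450,0.0089,0.0006],"spin":-0.000},{"offset":[-0.0450,0.0088,0.0006],"spin":-0.000},{"offset":[-0.0450,0.0088,0.0006],"spin":-0.000},{"offset":[-0.0450,0.0088,0.0006],"spin":-0.000},{"offset":[-0.0450,0.0088,0.0006],"spin":-0.000},
```

Call:
arm_command([
  {"offset":[-0.045,0.009,0],"spin":0},
  {"offset":[-0.045,0.009,0],"spin":0},
  {"offset":[-0.045,0.009,0],"spin":0},
  {"offset":[-0.045,0.009,0],"spin":0},
  {"offset":[-0.045,0.0085,0]},
])

```text
invalid input at $.motion[4]: expected keys offset, spin
```

Call:
arm_command([
  {"offset":[0,0,0.03],"spin":0},
  {"offset":[0,0,0.03],"spin":0},
  {"offset":[0,0,0],"spin":0},
  {"offset":[0,0,0],"spin":0},
])

```text
time_s: 12.02
ee_pos: [533.0, 447.5, 96.6]
ee_rot: [180.0, -0.0, 70.3]
force: [0.9, -0.6, -0.5]
gripper_width: 35.8
gripper_force: 20.0
```

```bash
python3 - <<'E'
from h import *
go(500.2,221.9,67,70.4,1)
E
```

```text
from [533.  447.5  96.6] 70.3 rows 1 rotxy [ 1.7997e+02 -5.0000e-02]
{"offset":[-0.2234,0.0452,0.0296],"spin":-0.002},
```

Call:
arm_command([
  {"offset":[-0.025,0.005,-0.015],"spin":0},
  {"offset":[-0.05,0.01,0],"spin":0},
  {"offset":[-0.05,0.01,0],"spin":0},
  {"offset":[-0.05,0.01,0],"spin":0},
  {"offset":[-0.048,0.01,0],"spin":0},
])

```text
time_s: 12.65
ee_pos: [500.5, 221.0, 112.8]
ee_rot: [179.8, -0.1, 70.3]
force: [-0.1, -0.3, -0.9]
gripper_width: 35.9
gripper_force: 20.0
```

Call:
arm_command([
  {"offset":[0,0,0.015],"spin":0},
  {"offset":[0,0,0.01],"spin":0},
  {"offset":[0,0,0],"spin":0},
  {"offset":[0,0,0],"spin":0},
])

```text
time_s: 13.15
ee_pos: [500.1, 223.2, 85.9]
ee_rot: [180.0, -0.0, 70.4]
force: [0.2, 0.7, -0.3]
gripper_width: 36.0
gripper_force: 20.0
```

```bash
python3 - <<'E'
from h import *
go(500.2,221.9,67,70.4,1)
E
```

```text
from [500.1 223.2  85.9] 70.4 rows 1 rotxy [ 1.7999e+02 -3.0000e-02]
{"offset":[-0.0012,0.0005,0.0189],"spin":-0.001},
```

Call:
arm_command([
  {"offset":[-0.001,0.0005,0.008],"spin":0},
  {"offset":[0,0,0.007],"spin":0},
  {"offset":[0,0,0.0045],"spin":0},
  {"offset":[0,0,0],"spin":0},
])

```text
time_s: 13.65
ee_pos: [499.7, 221.0, 65.9]
ee_rot: [-180.0, 0.0, 70.3]
force: [-0.4, 0.9, -0.7]
gripper_width: 36.1
gripper_force: 20.0
```

Call:
arm_command([
  {"offset":[0,0,0],"spin":0},
  {"offset":[0,0,0],"spin":0},
  {"offset":[0,0,-0.02],"spin":0},
  {"offset":[0,0,-0.05],"spin":0},
  {"offset":[-0.05,-0.03,-0.05],"spin":0},
], jaw=0.06)

```text
time_s: 14.28
ee_pos: [465.5, 192.0, 179.0]
ee_rot: [179.8, -0.2, 70.4]
force: [-1.0, -0.9, 1.1]
gripper_width: 60.0
gripper_force: 0.0
```

```bash
python3 - <<'E'
from h import *
s,p=look('w7','crucible_37',58)
circ('w7',500.2,221.9,58,18.5);circ('w7',485.8,181.8,57,15)
q=np.load('w7.npy').reshape(-1,3)
for k in range(4):
    a=np.radians(90*k+45);d=q[:,:2]-[500.2,221.9];g=q[(d@[np.cos(a),np.sin(a)]>12)&(np.hypot(*d.T)<20)&(q[:,2]>52)&(q[:,2]<70)];print(len(g),np.percentile(g[:,2],[50,95]))
go(340,-150,200,170,12,s)
E
```

```text
[321. 169. 372. 217.] 0.77 [498.1 219.7  58. ]
[326. 227. 368. 260.] 0.64 [486.3 182.8  58. ]
circ 553 [499.3 221.2] span [480.8 202.4  54.5] [517.8 239.8  60.2] [499.3 221.1  57.4]
circ 398 [485.1 181.6] span [470.1 166.1  53.5] [500.2 196.2  59. ] [485.2 181.2  56.3]
133 [57.99358678 59.02583839]
143 [58.02715093 59.48305114]
188 [57.57756406 59.32492784]
184 [57.40910334 58.85699026]
from [465.5 192.  179. ] 70.4 rows 12 rotxy [ 1.7981e+02 -1.7000e-01]
{"offset":[-0.0304,-0.0003,-0.0017],"spin":-0.145},{"offset":[-0.0300,-0.0046,-0.0017],"spin":-0.145},{"offset":[-0.0290,-0.0089,-0.0017],"spin":-0.145},{"offset":[-0.0274,-0.0130,-0.0017],"spin":-0.145},{"offset":[-0.0252,-0.0168,-0.0017],"spin":-0.145},{"offset":[-0.0226,-0.0203,-0.0017],"spin":-0.145},{"offset":[-0.0194,-0.0234,-0.0017],"spin":-0.145},{"offset":[-0.0158,-0.0259,-0.0017],"spin":-0.145},{"offset":[-0.0119,-0.0279,-0.0017],"spin":-0.145},{"offset":[-0.0077,-0.0294,-0.0017],"spin":-0.145},{"offset":[-0.0034,-0.0302,-0.0017],"spin":-0.145},{"offset":[0.0010,-0.0303,-0.0017],"spin":-0.145},
```

Call:
arm_command([
  {"offset":[-0.015,-0.055,0],"spin":0},
  {"offset":[-0.015,-0.055,0],"spin":0},
  {"offset":[0,0,0],"spin":0},
])

```text
time_s: 14.75
ee_pos: [346.0, 199.2, 176.4]
ee_rot: [-179.9, 0.1, 70.4]
force: [0.2, -0.2, 0.6]
gripper_width: 60.1
gripper_force: 0.0
```

```bash
python3 - <<'E'
from h import *
s=env.state();print(s['qpos'])
go(330,-250,190,170,10)
E
```

```text
[2.82619251e+01 5.07080987e+00 1.15155645e+02 2.51776601e-02
 5.99184625e+01 4.78281373e+01]
from [346.  199.2 176.4] 70.4 rows 10 rotxy [-1.7989e+02  9.0000e-02]
{"offset":[-0.0429,0.0135,-0.0014],"spin":-0.174},{"offset":[-0.0446,0.0059,-0.0014],"spin":-0.174},{"offset":[-0.0449,-0.0019,-0.0014],"spin":-0.174},{"offset":[-0.0439,-0.0096,-0.0014],"spin":-0.174},{"offset":[-0.0416,-0.0171,-0.0014],"spin":-0.174},{"offset":[-0.0380,-0.0240,-0.0014],"spin":-0.174},{"offset":[-0.0333,-0.0302,-0.0014],"spin":-0.174},{"offset":[-0.0276,-0.0355,-0.0014],"spin":-0.174},{"offset":[-0.0210,-0.0397,-0.0014],"spin":-0.174},{"offset":[-0.0138,-0.0428,-0.0014],"spin":-0.174},
```

Call:
arm_command([
  {"offset":[-0.043,0.0135,-0.002],"spin":-0.174},
  {"offset":[-0.0446,0.006,-0.002],"spin":-0.174},
  {"offset":[-0.045,-0.002,-0.001],"spin":-0.174},
  {"offset":[-0.044,-0.0096,-0.001],"spin":-0.174},
  {"offset":[-0.0416,-0.017,-0.001],"spin":-0.174},
])

```text
time_s: 15.38
ee_pos: [341.1, -13.1, 183.8]
ee_rot: [179.9, 0.1, 117.4]
force: [0.6, 0.0, 0.4]
gripper_width: 60.0
gripper_force: 0.0
```

```bash
python3 - <<'E'
from h import *
go(325,-250,190,170)
E
```

```text
from [341.1 -13.1 183.8] 117.4 rows 6 rotxy [1.7992e+02 6.0000e-02]
{"offset":[-0.0338,-0.0205,-0.0010],"spin":-0.153},{"offset":[-0.0303,-0.0254,-0.0010],"spin":-0.153},{"offset":[-0.0261,-0.0298,-0.0010],"spin":-0.153},{"offset":[-0.0212,-0.0334,-0.0010],"spin":-0.153},{"offset":[-0.0159,-0.0362,-0.0010],"spin":-0.153},{"offset":[-0.0102,-0.0382,-0.0010],"spin":-0.153},
```

Call:
arm_command([
  {"offset":[-0.034,-0.0205,-0.001],"spin":-0.153},
  {"offset":[-0.03,-0.0254,-0.001],"spin":-0.153},
  {"offset":[-0.026,-0.03,-0.001],"spin":-0.153},
  {"offset":[-0.021,-0.0334,-0.001],"spin":-0.153},
  {"offset":[-0.016,-0.036,-0.001],"spin":-0.153},
])

```text
time_s: 16.0
ee_pos: [325.8, -210.9, 188.7]
ee_rot: [-180.0, 0.1, 161.1]
force: [0.9, 0.0, 0.2]
gripper_width: 60.0
gripper_force: 0.0
```

Call:
arm_command([
  {"offset":[-0.01,-0.038,0],"spin":-0.12},
  {"offset":[0,0,0],"spin":0},
  {"offset":[0,0,0],"spin":0},
])

```text
time_s: 16.38
ee_pos: [322.2, -247.7, 188.3]
ee_rot: [180.0, -0.0, 167.7]
force: [-0.1, 0.1, 0.4]
gripper_width: 60.0
gripper_force: 0.0
```

```bash
python3 - <<'E'
from h import *
s,p=look('w8','crucible_44',36)
print(s['time_s'],s['ee_rot'],s['qpos'].round(0))
circ('w8',337,-309,36,22);circ('w8',388,-235,43,26)
C=np.load('w8.npy').reshape(-1,3);q=C[(C[:,2]>115)&(C[:,2]<240)&(C[:,0]>360)]
for y in range(-300,-170,10):
    g=q[abs(q[:,1]-y)<5]
    if len(g): print(y,len(g),g[:,0].min().round(1),g[:,2].min().round(1),np.median(g,0).round(1))
go(325,-300,150,170,None,s)
E
```

```text
[138. 293. 182. 303.] 0.81 [ 351.5 -396.2   36. ]
[228. 233. 280. 286.] 0.7 [ 334.8 -306.    36. ]
[119. 152. 179. 209.] 0.67 [ 251.6 -371.    36. ]
[316. 273. 377. 323.] 0.66 [ 386.5 -235.6   36. ]
16.375 [ 1.79954399e+02 -3.64970103e-02  1.67681897e+02] [ -39.    5.  113.    0.   62. -117.]
circ 429 [ 335.3 -305.7] span [ 313.6 -328.    32.5] [ 357.8 -283.9   39.2] [ 335.7 -306.    35.9]
circ 601 [ 383.9 -235.1] span [ 358.  -261.1   39.5] [ 410.7 -209.2   44.7] [ 384.3 -235.1   42.1]
-220 26 413.2 141.6 [ 415.3 -217.1  145.1]
from [ 322.2 -247.7  188.3] 167.7 rows 2 rotxy [ 1.7995e+02 -4.0000e-02]
{"offset":[-0.0069,-0.0253,0.0191],"spin":-0.020},{"offset":[-0.0064,-0.0254,0.0191],"spin":-0.020},
```

View pics/w8.png

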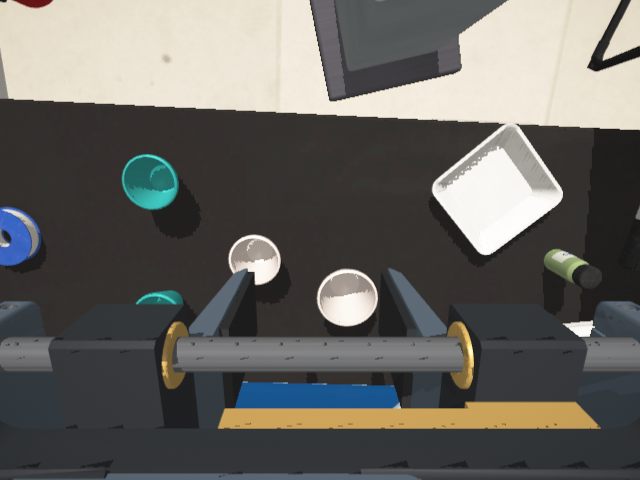

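Call:
arm_command([
  {"offset":[-0.013,-0.027,0.02],"spin":0},
  {"offset":[-0.0122,-0.027,0.04],"spin":0},
  {"offset":[0,0,0.03],"spin":0},
  {"offset":[0,0,0],"spin":0},
  {"offset":[0,0,0],"spin":0},
])

```text
time_s: 17.1
ee_pos: [336.0, -305.6, 99.7]
ee_rot: [-180.0, 0.1, 167.8]
force: [0.2, -0.0, 0.1]
gripper_width: 59.9
gripper_force: 0.0
```

```bash
python3 - <<'E'
from h import *
s,p=look('w9','crucible_44',36)
x,y=circ('w9',335.3,-305.8,36,22);circ('w9',384,-235,43,26)
go(x,y,43.5,167.7,2,s)
C=np.load('w9.npy').reshape(-1,3);q=C[(C[:,2]>115)&(C[:,2]<240)&(C[:,0]>360)]
for y in range(-300,-170,10):
    g=q[abs(q[:,1]-y)<5]
    if len(g): print(y,len(g),g[:,0].min().round(1),g[:,2].min().round(1),np.median(g,0).round(1))
E
```

```text
[132. 114. 214. 196.] 0.95 [ 252.9 -371.4   36. ]
[280. 231. 354. 301.] 0.89 [ 335.  -306.1   36. ]
[187. 305. 202. 325.] 0.48 [ 350.7 -389.2   36. ]
circ 996 [ 335.1 -305.9] span [ 313.3 -328.1   32.5] [ 357.8 -284.1   38.1] [ 335.6 -306.1   35.3]
circ 366 [ 383.9 -235.5] span [ 357.8 -249.5   39.6] [ 378.5 -210.3   44.4] [ 368.2 -229.9   42. ]
from [ 336.  -305.6   99.7] 167.8 rows 2 rotxy [-1.7995e+02  9.0000e-02]
{"offset":[0.0004,-0.0003,0.0281],"spin":0.001},{"offset":[0.0004,-0.0003,0.0281],"spin":0.001},
```

Call:
arm_command([
  {"offset":[0.0006,0,0.028],"spin":0},
  {"offset":[0,0,0.028],"spin":0},
  {"offset":[0,0,0],"spin":0},
])

```text
time_s: 17.58
ee_pos: [334.2, -304.8, 42.4]
ee_rot: [179.9, -0.1, 167.8]
force: [0.4, -0.6, 0.7]
gripper_width: 60.1
gripper_force: 0.0
```

Call:
arm_command([
  {"offset":[0,0,0],"spin":0},
  {"offset":[0,0,0],"spin":0},
  {"offset":[0,0,0],"spin":0},
], jaw=0.03)

```text
time_s: 17.95
ee_pos: [335.5, -306.3, 43.9]
ee_rot: [-179.9, 0.2, 167.8]
force: [0.1, 0.8, 6.0]
gripper_width: 43.5
gripper_force: 20.0
```

Call:
arm_command([
  {"offset":[0,0,-0.01],"spin":0},
  {"offset":[0,0,-0.03],"spin":0},
  {"offset":[0,0,-0.05],"spin":0},
  {"offset":[0.01,0.03,-0.05],"spin":0},
  {"offset":[0.01,0.05,0],"spin":0},
])

```text
time_s: 18.58
ee_pos: [334.1, -224.5, 186.8]
ee_rot: [-179.8, 0.5, 167.6]
force: [1.0, 0.7, -0.5]
gripper_width: 43.3
gripper_force: 20.0
```

```bash
python3 - <<'E'
from h import *
go(345,200,185,70.4,14)
E
```

```text
from [ 334.1 -224.5  186.8] 167.6 rows 14 rotxy [-179.79    0.52]
{"offset":[0.0057,0.0298,0.0001],"spin":0.121},{"offset":[0.0093,0.0289,0.0001],"spin":0.121},{"offset":[0.0127,0.0275,0.0001],"spin":0.121},{"offset":[0.0160,0.0258,0.0001],"spin":0.121},{"offset":[0.0190,0.0237,0.0001],"spin":0.121},{"offset":[0.0217,0.0212,0.0001],"spin":0.121},{"offset":[0.0241,0.0184,0.0001],"spin":0.121},{"offset":[0.0261,0.0154,0.0001],"spin":0.121},{"offset":[0.0278,0.0121,0.0001],"spin":0.121},{"offset":[0.0291,0.0087,0.0001],"spin":0.121},{"offset":[0.0299,0.0051,0.0001],"spin":0.121},{"offset":[0.0303,0.0014,0.0001],"spin":0.121},{"offset":[0.0302,-0.0022,0.0001],"spin":0.121},{"offset":[0.0298,-0.0059,0.0001],"spin":0.121},
```

Tool position at grip is centred on the crucible, so it travels with no offset.

Call:
arm_command([
  {"offset":[0.0057,0.03,0],"spin":0.121},
  {"offset":[0.0093,0.029,0],"spin":0.121},
  {"offset":[0.0127,0.0275,0],"spin":0.121},
  {"offset":[0.016,0.026,0],"spin":0.121},
  {"offset":[0.019,0.024,0],"spin":0.121},
])

```text
time_s: 19.2
ee_pos: [335.5, -69.8, 183.2]
ee_rot: [180.0, 0.0, 132.9]
force: [-0.8, -0.1, -1.0]
gripper_width: 43.3
gripper_force: 20.0
```

Call:
arm_command([
  {"offset":[0.0217,0.021,0],"spin":0.121},
  {"offset":[0.024,0.0184,0],"spin":0.121},
  {"offset":[0.026,0.0154,0],"spin":0.121},
  {"offset":[0.028,0.012,0],"spin":0.121},
  {"offset":[0.029,0.0087,0],"spin":0.121},
])

```text
time_s: 19.82
ee_pos: [338.6, 81.5, 183.2]
ee_rot: [180.0, -0.0, 98.2]
force: [-0.2, 0.4, 0.6]
gripper_width: 43.1
gripper_force: 20.0
```

Call:
arm_command([
  {"offset":[0.03,0.005,0],"spin":0.121},
  {"offset":[0.03,0.0014,0],"spin":0.121},
  {"offset":[0.03,-0.002,0],"spin":0.121},
  {"offset":[0.03,-0.006,0],"spin":0.121},
  {"offset":[0,0,0],"spin":0},
])

```text
time_s: 20.45
ee_pos: [341.5, 202.8, 183.1]
ee_rot: [180.0, -0.0, 70.9]
force: [0.2, 0.5, -1.2]
gripper_width: 43.4
gripper_force: 20.0
```

```bash
python3 - <<'E'
from h import *
go(516.8,268.7,130,70.4,5)
E
```

```text
from [341.5 202.8 183.1] 70.9 rows 5 rotxy [ 1.7999e+02 -3.0000e-02]
{"offset":[0.0239,0.0288,0.0106],"spin":0.002},{"offset":[0.0240,0.0288,0.0106],"spin":0.002},{"offset":[0.0240,0.0287,0.0106],"spin":0.002},{"offset":[0.0241,0.0287,0.0106],"spin":0.002},{"offset":[0.0241,0.0287,0.0106],"spin":0.002},
```

Call:
arm_command([
  {"offset":[0.024,0.0288,0.01],"spin":0.002},
  {"offset":[0.024,0.0288,0.01],"spin":0.002},
  {"offset":[0.024,0.0288,0.01],"spin":0.002},
  {"offset":[0.024,0.0287,0.01],"spin":0.002},
  {"offset":[0.024,0.0287,0.01],"spin":0.002},
])

```text
time_s: 21.08
ee_pos: [518.0, 265.7, 132.6]
ee_rot: [-180.0, 0.1, 70.2]
force: [0.7, -0.2, -0.7]
gripper_width: 43.2
gripper_force: 20.0
```

Call:
arm_command([
  {"offset":[0,0,0.025],"spin":0},
  {"offset":[0,0,0],"spin":0},
  {"offset":[0,0,0],"spin":0},
])

```text
time_s: 21.45
ee_pos: [517.1, 266.1, 108.6]
ee_rot: [180.0, -0.0, 70.1]
force: [0.4, 0.3, 0.3]
gripper_width: 43.3
gripper_force: 20.0
```

```bash
python3 - <<'E'
from h import *
go(516.8,268.7,68.5,70.4,1)
E
```

```text
from [517.1 266.1 108.6] 70.1 rows 1 rotxy [ 1.7997e+02 -2.0000e-02]
{"offset":[0.0023,-0.0012,0.0401],"spin":-0.004},
```

Call:
arm_command([
  {"offset":[0.0023,-0.0012,0.018],"spin":0},
  {"offset":[0,0,0.014],"spin":0},
  {"offset":[0,0,0.008],"spin":0},
  {"offset":[0,0,0],"spin":0},
  {"offset":[0,0,0],"spin":0},
])

```text
time_s: 22.08
ee_pos: [516.5, 268.9, 68.0]
ee_rot: [-180.0, 0.0, 70.1]
force: [-0.5, -2.6, 1.5]
gripper_width: 43.2
gripper_force: 20.0
```

Call:
arm_command([
  {"offset":[0,0,0],"spin":0},
  {"offset":[0,0,0],"spin":0},
  {"offset":[0,0,-0.02],"spin":0},
  {"offset":[0,0,-0.05],"spin":0},
  {"offset":[-0.05,-0.03,-0.05],"spin":0},
], jaw=0.07)

```text
time_s: 22.7
ee_pos: [482.4, 241.0, 180.3]
ee_rot: [179.8, -0.2, 70.2]
force: [0.1, -0.4, -0.1]
gripper_width: 69.6
gripper_force: 0.0
```

```bash
cat >> h.py <<'E'
def lev(tag,x,y,r):
    q=np.load(tag+'.npy').reshape(-1,3);d=q[:,:2]-[x,y]
    for k in range(4):
        a=np.radians(90*k+45);g=q[(d@[np.cos(a),np.sin(a)]>r*.65)&(np.hypot(*d.T)<r+1.5)&(q[:,2]>52)&(q[:,2]<75)];print(len(g),np.percentile(g[:,2],[50,95]).round(1))
E
python3 - <<'E'
from h import *
s,p=look('w10','crucible_44',60)
c=circ('w10',516.8,268.7,60,22);lev('w10',*c,22)
E
```

```text
[328. 290. 366. 324.] 0.94 [486.9 183.   60. ]
[319. 237. 370. 281.] 0.68 [498.  221.5  60. ]
[317. 163. 380. 223.] 0.68 [516.3 268.5  60. ]
circ 657 [516.  268.3] span [493.9 245.9  56.6] [538.1 290.1  63. ] [516.  268.   59.8]
202 [58.3 59.9]
185 [59.1 61. ]
256 [60.1 61.9]
280 [59.  61.3]
```

Call:
arm_command([
  {"offset":[-0.02,-0.055,0],"spin":0},
  {"offset":[-0.025,-0.055,0],"spin":0},
  {"offset":[-0.025,-0.04,0],"spin":0},
  {"offset":[0,0,0],"spin":0},
])

```text
time_s: 23.3
ee_pos: [312.4, 223.9, 178.0]
ee_rot: [-179.9, 0.0, 70.3]
force: [0.9, 1.2, 0.1]
gripper_width: 69.8
gripper_force: 0.0
```

```bash
python3 - <<'E'
from h import *
go(335,-200,190,172,13)
E
```

```text
from [312.4 223.9 178. ] 70.3 rows 13 rotxy [-1.7994e+02  4.0000e-02]
{"offset":[-0.0301,0.0127,-0.0009],"spin":-0.137},{"offset":[-0.0315,0.0084,-0.0009],"spin":-0.137},{"offset":[-0.0324,0.0041,-0.0009],"spin":-0.137},{"offset":[-0.0326,-0.0004,-0.0009],"spin":-0.137},{"offset":[-0.0323,-0.0048,-0.0009],"spin":-0.137},{"offset":[-0.0313,-0.0092,-0.0009],"spin":-0.137},{"offset":[-0.0298,-0.0134,-0.0009],"spin":-0.137},{"offset":[-0.0277,-0.0173,-0.0009],"spin":-0.137},{"offset":[-0.0251,-0.0209,-0.0009],"spin":-0.137},{"offset":[-0.0220,-0.0241,-0.0009],"spin":-0.137},{"offset":[-0.0185,-0.0269,-0.0009],"spin":-0.137},{"offset":[-0.0147,-0.0292,-0.0009],"spin":-0.137},{"offset":[-0.0106,-0.0309,-0.0009],"spin":-0.137},
```

Call:
arm_command([
  {"offset":[-0.03,0.0127,-0.012],"spin":-0.137},
  {"offset":[-0.0315,0.0084,-0.012],"spin":-0.137},
  {"offset":[-0.0324,0.004,-0.012],"spin":-0.137},
  {"offset":[-0.0326,0,-0.012],"spin":-0.137},
  {"offset":[-0.032,-0.005,-0.012],"spin":-0.137},
])

```text
time_s: 23.92
ee_pos: [325.7, 61.0, 239.0]
ee_rot: [179.9, 0.0, 109.6]
force: [0.3, -0.4, 0.2]
gripper_width: 70.2
gripper_force: 0.0
```

Call:
arm_command([
  {"offset":[-0.031,-0.009,-0.012],"spin":-0.137},
  {"offset":[-0.03,-0.0134,-0.012],"spin":-0.137},
  {"offset":[-0.0277,-0.0173,-0.012],"spin":-0.137},
  {"offset":[-0.025,-0.021,-0.012],"spin":-0.137},
  {"offset":[-0.022,-0.024,-0.012],"spin":-0.137},
])

```text
time_s: 24.55
ee_pos: [334.3, -102.7, 299.0]
ee_rot: [180.0, 0.1, 148.9]
force: [-0.1, 0.3, -0.9]
gripper_width: 69.8
gripper_force: 0.0
```

Call:
arm_command([
  {"offset":[-0.0185,-0.027,-0.012],"spin":-0.137},
  {"offset":[-0.0147,-0.03,-0.012],"spin":-0.137},
  {"offset":[-0.01,-0.031,-0.012],"spin":-0.137},
  {"offset":[0,0,0],"spin":0},
  {"offset":[0,0,0],"spin":0},
])

```text
time_s: 25.18
ee_pos: [337.7, -199.6, 333.9]
ee_rot: [179.9, -0.0, 172.1]
force: [-0.4, 0.5, 0.4]
gripper_width: 70.0
gripper_force: 0.0
```

```bash
cat > hose.py <<'E'
from h import *
import sys
s,p=look(sys.argv[1],'crucible_52',43)
print(s['ee_pos'],s['ee_rot'],s['time_s'])
x,y=circ(sys.argv[1],384,-235,43,26)
C=np.load(sys.argv[1]+'.npy').reshape(-1,3);q=C[(C[:,2]>100)&(C[:,2]<240)&(C[:,0]>360)]
for yy in range(-310,-130,10):
    g=q[abs(q[:,1]-yy)<5]
    if len(g): print(yy,len(g),'minx',g[:,0].min().round(1),g[:,2].min().round(1),np.median(g,0).round(1))
E
python3 hose.py w11
```

```text
[271. 224. 313. 263.] 0.96 [ 382.8 -237.1   43. ]
[142. 229. 174. 269.] 0.79 [ 366.9 -401.1   43. ]
[625. 271. 640. 292.] 0.71 [491.4 179.9  43. ]
[ 337.6825526  -199.56418045  333.88465926] [ 1.79946624e+02 -2.56600803e-02  1.72093994e+02] 25.175
circ 281 [ 384.3 -235. ] span [ 358.4 -261.1   39.6] [ 410.7 -209.1   45.3] [ 384.6 -235.1   42.5]
-310 151 minx 466.6 212.8 [ 487.  -307.7  214.1]
-300 372 minx 458.2 210.2 [ 478.5 -300.2  214.2]
-290 620 minx 441.5 170.9 [ 469.7 -289.3  213.5]
-280 544 minx 438.5 169.1 [ 465.6 -280.9  210.6]
-270 423 minx 422.4 166.3 [ 468.6 -270.   206. ]
-260 484 minx 419.0 166.2 [ 470.  -259.7  201.1]
-250 597 minx 417.2 163.9 [ 471.5 -249.7  193.9]
-240 634 minx 415.9 160.6 [ 473.4 -240.1  181.9]
-230 605 minx 414.9 153.0 [ 476.1 -230.1  177.3]
-220 604 minx 413.9 143.3 [ 478.8 -220.   178.4]
-210 573 minx 413.7 137.6 [ 481.3 -210.   177.3]
-200 560 minx 414.1 131.2 [ 484.  -200.   175.5]
-190 547 minx 414.1 125.6 [ 486.5 -190.   175.3]
-180 528 minx 415.2 115.5 [ 488.9 -180.1  174.3]
-170 522 minx 416.6 111.0 [ 491.5 -170.1  172.5]
-160 511 minx 417.3 104.9 [ 494.1 -160.   171.2]
-150 499 minx 418.8 100.9 [ 496.6 -150.   170.5]
-140 445 minx 420.2 100.0 [ 499.4 -140.3  167.7]
```

View pics/w11.png

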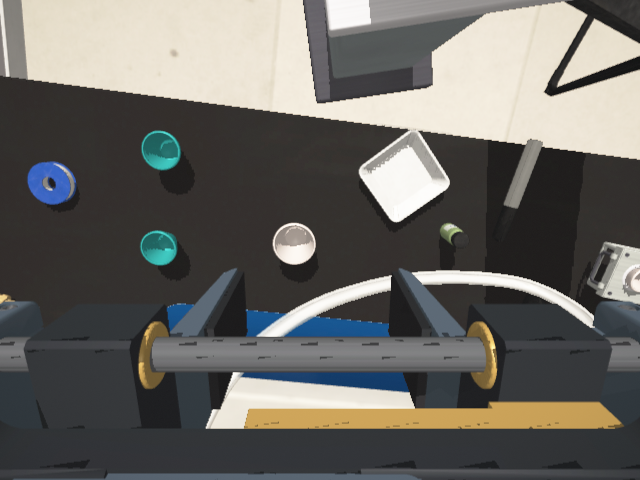

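Call:
arm_command([
  {"offset":[0,0,0],"spin":-0.138},
  {"offset":[-0.004,-0.018,0.06],"spin":0},
  {"offset":[-0.004,-0.017,0.06],"spin":0},
  {"offset":[0,0,0.06],"spin":0},
  {"offset":[0,0,0.04],"spin":0},
])

```text
time_s: 25.9
ee_pos: [344.3, -232.9, 112.2]
ee_rot: [179.9, -0.1, -179.9]
force: [0.7, -0.1, -0.3]
gripper_width: 69.9
gripper_force: 0.0
```

Call:
arm_command([
  {"offset":[0,0,0],"spin":0},
  {"offset":[0,0,0],"spin":0},
])

```text
time_s: 26.15
ee_pos: [346.5, -234.7, 116.1]
ee_rot: [-179.9, 0.1, -179.9]
force: [0.4, 0.3, -0.2]
gripper_width: 70.0
gripper_force: 0.0
```

```bash
python3 hose.py w12; python3 -c "
from h import *
go(371.5,-235.2,50,180,1)"
```

```text
[ 46.  66. 132. 150.] 0.8 [ 253.9 -365.3   43. ]
[ 36. 256. 110. 318.] 0.66 [ 363.9 -394.2   43. ]
[278. 277. 357. 335.] 0.59 [ 376.8 -234.9   43. ]
[ 346.45290415 -234.73946484  116.05891317] [-1.79911001e+02  1.34862492e-01 -1.79868485e+02] 26.15
circ 699 [ 383.9 -235. ] span [ 358.  -260.7   39.5] [ 400.9 -209.1   44.5] [ 379.4 -234.9   42. ]
-270 243 minx 360.0 101.7 [ 361.4 -271.7  157.9]
-200 131 minx 360.0 102.1 [ 361.2 -199.7  153. ]
from [ 346.7 -235.1  116.5] -179.9 rows 1 rotxy [-179.86    0.21]
{"offset":[-0.0248,-0.0002,0.0665],"spin":0.002},
```

Call:
arm_command([
  {"offset":[0,0,0.045],"spin":0},
  {"offset":[-0.005,0,0.021],"spin":0},
  {"offset":[-0.01,0,0],"spin":0},
  {"offset":[0,0,0],"spin":0},
  {"offset":[0,0,0],"spin":0},
])

```text
time_s: 26.88
ee_pos: [361.1, -234.8, 49.9]
ee_rot: [-179.9, 0.1, -179.9]
force: [-0.5, -0.3, -0.4]
gripper_width: 69.6
gripper_force: 0.0
```

```bash
python3 -c "
from h import *
go(371.5,-235.2,50,180,1)"
```

```text
from [ 361.1 -234.8   49.9] -179.9 rows 1 rotxy [-1.7992e+02  1.3000e-01]
{"offset":[-0.0104,-0.0004,-0.0001],"spin":0.002},
```

Call:
arm_command([
  {"offset":[-0.006,0,0],"spin":0},
  {"offset":[-0.0045,0,0],"spin":0},
  {"offset":[0,0,0],"spin":0},
  {"offset":[0,0,0],"spin":0},
])

```text
time_s: 27.38
ee_pos: [370.6, -234.3, 48.6]
ee_rot: [180.0, -0.0, -179.9]
force: [-0.7, -0.6, -0.7]
gripper_width: 70.2
gripper_force: 0.0
```

Call:
arm_command([
  {"offset":[0,0,0],"spin":0},
  {"offset":[0,0,0],"spin":0},
  {"offset":[0,0,0],"spin":0},
  {"offset":[0,0,0],"spin":0},
], jaw=0.048, newtons=6)

```text
time_s: 27.88
ee_pos: [370.7, -234.3, 48.6]
ee_rot: [180.0, -0.0, -179.9]
force: [-0.4, 0.6, 0.7]
gripper_width: 52.8
gripper_force: 6.0
```

Call:
arm_command([
  {"offset":[0.003,0,-0.0005],"spin":0},
  {"offset":[0.006,0,0],"spin":0},
  {"offset":[0.008,0,0],"spin":0},
  {"offset":[0.008,0,0],"spin":0},
  {"offset":[0.005,0,0],"spin":0},
])

```text
time_s: 28.5
ee_pos: [339.9, -234.3, 49.1]
ee_rot: [180.0, -0.0, -179.9]
force: [0.2, 0.6, -0.2]
gripper_width: 52.9
gripper_force: 6.0
```

Call:
arm_command([
  {"offset":[0,0,0],"spin":0},
  {"offset":[0,0,0],"spin":0},
])

```text
time_s: 28.75
ee_pos: [341.0, -234.6, 49.2]
ee_rot: [-180.0, 0.0, -179.9]
force: [0.7, -0.3, -0.7]
gripper_width: 52.7
gripper_force: 6.0
```

```bash
python3 -c "
from h import *
s,p=look('w13','crucible_52',43)
go(354,-235,49,180,1,s)
C=np.load('w13.npy').reshape(-1,3);q=C[(abs(C[:,1]+235)<24)&(C[:,0]>310)&(C[:,0]<400)&(C[:,2]>10)&(C[:,2]<50)]
print(len(q),q.min(0),q.max(0))"
```

```text
[264. 281. 370. 381.] 0.89 [ 352.5 -235.    43. ]
[  0.  58.  71. 166.] 0.74 [ 253.6 -349.1   43. ]
[ 42. 309.  49. 331.] 0.43 [ 346.7 -363.3   43. ]
from [ 341.  -234.6   49.2] -179.9 rows 1 rotxy [-1.7999e+02  3.0000e-02]
{"offset":[-0.0130,-0.0004,0.0002],"spin":0.001},
3408 [ 328.28145821 -258.99499664   10.00131536] [ 381.05710242 -211.03207878   45.39157632]
```

Call:
arm_command([
  {"offset":[0,0,0],"spin":0},
  {"offset":[0,0,0],"spin":0},
  {"offset":[-0.006,0,-0.001],"spin":0},
  {"offset":[-0.007,0,0],"spin":0},
  {"offset":[0,0,0],"spin":0},
], jaw=0.07)

```text
time_s: 29.48
ee_pos: [354.6, -234.6, 50.2]
ee_rot: [-180.0, 0.0, -179.9]
force: [0.1, -0.6, -0.0]
gripper_width: 69.6
gripper_force: 0.0
```

Call:
arm_command([
  {"offset":[0,0,0],"spin":0},
  {"offset":[0,0,0],"spin":0},
  {"offset":[0,0,0],"spin":0},
], jaw=0.04, newtons=20)

```text
time_s: 29.85
ee_pos: [353.5, -234.3, 50.1]
ee_rot: [180.0, -0.0, -179.9]
force: [0.4, 0.1, -0.1]
gripper_width: 51.5
gripper_force: 20.0
```

Call:
arm_command([
  {"offset":[0,0,-0.01],"spin":0},
  {"offset":[0.02,0,-0.03],"spin":0},
  {"offset":[0,0,-0.05],"spin":0},
  {"offset":[0,0.03,-0.05],"spin":0},
  {"offset":[0,0.04,0],"spin":0},
])

```text
time_s: 30.48
ee_pos: [336.0, -165.4, 194.4]
ee_rot: [-179.7, 0.5, 180.0]
force: [1.0, 0.0, -0.5]
gripper_width: 51.4
gripper_force: 20.0
```

```bash
python3 - <<'E'
from h import *
s=env.state();print(s['gripper_width'])
go(345,210,190,70.4,14)
E
```

```text
51.36914967695604
from [ 336.  -165.4  194.4] 180.0 rows 14 rotxy [-179.73    0.52]
{"offset":[-0.0006,0.0268,0.0003],"spin":0.137},{"offset":[0.0030,0.0266,0.0003],"spin":0.137},{"offset":[0.0066,0.0260,0.0003],"spin":0.137},{"offset":[0.0101,0.0248,0.0003],"spin":0.137},{"offset":[0.0134,0.0232,0.0003],"spin":0.137},{"offset":[0.0164,0.0212,0.0003],"spin":0.137},{"offset":[0.0192,0.0188,0.0003],"spin":0.137},{"offset":[0.0215,0.0160,0.0003],"spin":0.137},{"offset":[0.0235,0.0129,0.0003],"spin":0.137},{"offset":[0.0251,0.0096,0.0003],"spin":0.137},{"offset":[0.0261,0.0061,0.0003],"spin":0.137},{"offset":[0.0267,0.0025,0.0003],"spin":0.137},{"offset":[0.0268,-0.0012,0.0003],"spin":0.137},{"offset":[0.0264,-0.0048,0.0003],"spin":0.137},
```

Call:
arm_command([
  {"offset":[0,0.027,0],"spin":0.137},
  {"offset":[0.003,0.0266,0],"spin":0.137},
  {"offset":[0.0066,0.026,0],"spin":0.137},
  {"offset":[0.01,0.025,0],"spin":0.137},
  {"offset":[0.0134,0.023,0],"spin":0.137},
])

```text
time_s: 31.1
ee_pos: [335.9, -29.5, 190.8]
ee_rot: [180.0, 0.0, 140.6]
force: [-0.7, 0.1, -1.2]
gripper_width: 51.3
gripper_force: 20.0
```

Call:
arm_command([
  {"offset":[0.0164,0.021,0],"spin":0.137},
  {"offset":[0.019,0.019,0],"spin":0.137},
  {"offset":[0.0215,0.016,0],"spin":0.137},
  {"offset":[0.0235,0.013,0],"spin":0.137},
  {"offset":[0.025,0.0096,0],"spin":0.137},
])

```text
time_s: 31.72
ee_pos: [339.6, 104.4, 190.8]
ee_rot: [179.9, -0.0, 101.3]
force: [0.4, 0.1, -0.6]
gripper_width: 51.9
gripper_force: 20.0
```

Call:
arm_command([
  {"offset":[0.026,0.006,0],"spin":0.137},
  {"offset":[0.0267,0.0025,0],"spin":0.137},
  {"offset":[0.027,-0.001,0],"spin":0.137},
  {"offset":[0.026,-0.005,0],"spin":0.137},
  {"offset":[0,0,0],"spin":0},
])

```text
time_s: 32.35
ee_pos: [342.7, 211.6, 190.7]
ee_rot: [180.0, -0.0, 70.4]
force: [-0.5, -1.6, -0.7]
gripper_width: 51.8
gripper_force: 20.0
```

```bash
python3 - <<'E'
from h import *
go(536,322.3,140,70.4,5)
E
```

```text
from [342.7 211.6 190.7] 70.4 rows 5 rotxy [ 1.7997e+02 -4.0000e-02]
{"offset":[0.0338,0.0290,0.0101],"spin":-0.000},{"offset":[0.0338,0.0290,0.0101],"spin":-0.000},{"offset":[0.0338,0.0290,0.0101],"spin":-0.000},{"offset":[0.0338,0.0290,0.0101],"spin":-0.000},{"offset":[0.0338,0.0290,0.0101],"spin":-0.000},
```

Call:
arm_command([
  {"offset":[0.034,0.029,0.01],"spin":0},
  {"offset":[0.034,0.029,0.01],"spin":0},
  {"offset":[0.034,0.029,0.01],"spin":0},
  {"offset":[0.034,0.029,0.01],"spin":0},
  {"offset":[0.034,0.029,0.01],"spin":0},
])

```text
time_s: 32.98
ee_pos: [537.9, 320.6, 140.2]
ee_rot: [-180.0, 0.0, 70.3]
force: [0.5, 0.2, -0.9]
gripper_width: 51.5
gripper_force: 20.0
```

Call:
arm_command([
  {"offset":[0,0,0.025],"spin":0},
  {"offset":[0,0,0],"spin":0},
  {"offset":[0,0,0],"spin":0},
])

```text
time_s: 33.35
ee_pos: [536.7, 320.7, 116.2]
ee_rot: [180.0, -0.0, 70.2]
force: [0.4, 0.6, 0.2]
gripper_width: 51.4
gripper_force: 20.0
```

```bash
python3 - <<'E'
from h import *
go(536,322.3,70,70.4,1)
E
```

```text
from [536.7 320.7 116.2] 70.2 rows 1 rotxy [ 1.7997e+02 -3.0000e-02]
{"offset":[0.0013,-0.0012,0.0462],"spin":-0.003},
```

Call:
arm_command([
  {"offset":[0.0013,-0.0012,0.02],"spin":0},
  {"offset":[0,0,0.016],"spin":0},
  {"offset":[0,0,0.009],"spin":0},
  {"offset":[0,0,0],"spin":0},
  {"offset":[0,0,0],"spin":0},
])

```text
time_s: 33.98
ee_pos: [536.3, 323.1, 70.7]
ee_rot: [180.0, -0.0, 70.2]
force: [0.8, 0.1, -1.5]
gripper_width: 51.2
gripper_force: 20.0
```

Call:
arm_command([
  {"offset":[-0.0005,0,0.001],"spin":0},
  {"offset":[0,0,0],"spin":0},
])

```text
time_s: 34.22
ee_pos: [535.9, 322.8, 69.5]
ee_rot: [180.0, -0.0, 70.2]
force: [-0.1, 0.2, -0.2]
gripper_width: 51.3
gripper_force: 20.0
```

Call:
arm_command([
  {"offset":[0,0,0],"spin":0},
  {"offset":[0,0,0],"spin":0},
  {"offset":[0,0,-0.02],"spin":0},
  {"offset":[0,0,-0.05],"spin":0},
  {"offset":[-0.04,0,-0.06],"spin":0},
], jaw=0.078)

```text
time_s: 34.85
ee_pos: [524.4, 290.8, 192.0]
ee_rot: [180.0, -0.0, 70.3]
force: [0.7, -0.0, 0.2]
gripper_width: 77.9
gripper_force: 0.0
```

Call:
arm_command([
  {"offset":[-0.05,-0.02,-0.04],"spin":0},
  {"offset":[0,0,0],"spin":0},
  {"offset":[0,0,0],"spin":0},
  {"offset":[0,0,0],"spin":0},
])

```text
time_s: 35.35
ee_pos: [490.8, 252.8, 226.9]
ee_rot: [-179.9, 0.1, 70.2]
force: [0.4, -0.4, 0.3]
gripper_width: 77.9
gripper_force: 0.0
```

```bash
python3 - <<'E'
from h import *
s,p=look('w14','crucible_44',60)
print(s['ee_pos'],s['ee_rot'])
for x,y,z,r in [(485.8,181.8,57,15),(500.2,221.9,58,18.5),(516.8,268.7,60,22),(536,322.3,62,26)]:
    c=circ('w14',x,y,z,r);lev('w14',*c,r)
E
```

```text
[316. 175. 365. 228.] 0.98 [516.7 267.3  60. ]
[321. 283. 357. 313.] 0.92 [486.3 182.9  60. ]
[317. 237. 361. 278.] 0.64 [499.2 219.9  60. ]
[306. 100. 373. 165.] 0.58 [534.1 321.3  60. ]
[490.78634259 252.80963973 226.8648475 ] [-1.79899208e+02  8.98414892e-02  7.02232155e+01]
circ 269 [485.3 181.6] span [470.3 165.8  53.6] [500.1 196.6  58.9] [485.2 181.2  56.3]
71 [55.4 56.5]
69 [56.1 57.4]
91 [56.6 58.1]
78 [56.1 57.6]
circ 382 [499.4 221.4] span [480.7 202.6  54.5] [517.8 239.8  60. ] [499.2 221.2  57.3]
102 [57.9 59.1]
101 [57.9 59.5]
132 [57.4 59. ]
120 [57.6 59. ]
circ 471 [516.1 268.2] span [493.9 245.9  56.5] [538.1 290.   62.9] [516.  267.9  59.7]
136 [58.4 60. ]
135 [59.1 60.8]
195 [59.7 62. ]
200 [59.3 61.3]
circ 622 [535.1 321.3] span [509.2 295.2  58.5] [561.1 347.3  63.9] [535.2 321.3  61.2]
298 [60.4 62.3]
245 [61.2 62.9]
242 [60.7 62.4]
279 [60.2 62.1]
```

View pics/w14.png

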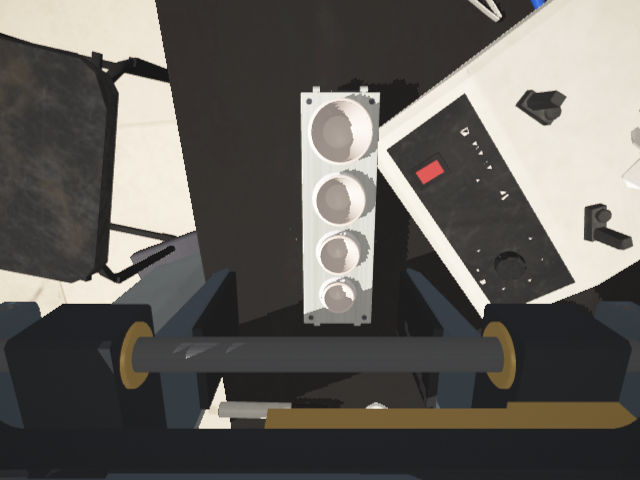

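```bash
cat > tilt.py <<'E'
from h import *
import sys
def tilt(tag):
    Q=np.load(tag+'.npy').reshape(-1,3)
    for x,y,z,r in [(485.2,181.5,57,15),(499.4,221.3,58,18.5),(516.1,268.1,60,22),(535.1,321.3,62,26)]:
        ang=np.arctan2(Q[:,1]-y,Q[:,0]-x);rr=np.hypot(Q[:,0]-x,Q[:,1]-y);T=[]
        for k in range(-12,12):   # top of the rim in each 15 deg sector
            g=Q[(ang>=k*np.pi/12)&(ang<(k+1)*np.pi/12)&(abs(rr-r+1.1)<1.6)&(Q[:,2]>50)&(Q[:,2]<72)]
            if len(g)>3: T.append([*g[:,:2].mean(0),np.percentile(g[:,2],80)])
        T=np.array(T);A=np.c_[T[:,0]-x,T[:,1]-y,np.ones(len(T))];w=np.ones(len(T))
        for _ in range(4):
            c=np.linalg.lstsq(A*w[:,None],T[:,2]*w,rcond=None)[0];e=T[:,2]-A@c;w=1/(1+abs(e)/.4)
        print(r,len(T),'rimz',c[2].round(2),'slope deg x,y',np.degrees(c[:2]).round(2),'res',np.std(e).round(2))
    pl=Q[(abs(Q[:,2]-46.5)<2.5)&(Q[:,0]>470)&(Q[:,0]<560)&(Q[:,1]>150)&(Q[:,1]<350)]
    A=np.c_[pl[:,0]-510,pl[:,1]-250,np.ones(len(pl))];c=np.linalg.lstsq(A,pl[:,2],rcond=None)[0];print('plate',len(pl),c[2],np.degrees(c[:2]).round(2))
tilt(sys.argv[1])
E
python3 tilt.py w14; python3 tilt.py w10; python3 tilt.py w5 2>/dev/null
```

```text
15 24 rimz 56.66 slope deg x,y [-2.41 -2.16] res 0.24
18.5 24 rimz 58.35 slope deg x,y [0.03 0.99] res 0.19
22 24 rimz 60.22 slope deg x,y [-1.27 -2.83] res 0.22
26 24 rimz 61.9 slope deg x,y [-0.73  0.59] res 0.17
plate 8011 46.471337268225625 [-0.01 -0.03]
15 24 rimz 56.66 slope deg x,y [-1.6  -2.51] res 0.24
18.5 24 rimz 58.37 slope deg x,y [-0.1   1.19] res 0.2
22 24 rimz 60.16 slope deg x,y [-1.61 -2.77] res 0.2
15 24 rimz 56.76 slope deg x,y [-1.97 -2.48] res 0.18Traceback (most recent call last):
  File "tilt.py", line 16, in <module>
    tilt(sys.argv[1])
    ~~~~^^^^^^^^^^^^^
  File "tilt.py", line 10, in tilt
    T=np.array(T);A=np.c_[T[:,0]-x,T[:,1]-y,np.ones(len(T))];w=np.ones(len(T))
                          ~^^^^^
IndexError: too many indices for array: array is 1-dimensional, but 2 were indexed
```

```bash
python3 - <<'E'
from h import *
go(516.5,268.5,84,70.4,4)
E
```

```text
from [490.8 252.8 226.9] 70.2 rows 4 rotxy [-1.7989e+02  1.0000e-01]
{"offset":[0.0059,0.0047,0.0357],"spin":-0.001},{"offset":[0.0059,0.0047,0.0357],"spin":-0.001},{"offset":[0.0059,0.0047,0.0357],"spin":-0.001},{"offset":[0.0058,0.0047,0.0357],"spin":-0.001},
```

Call:
arm_command([
  {"offset":[0.012,0.0095,0.04],"spin":0},
  {"offset":[0.0115,0.0095,0.04],"spin":0},
  {"offset":[0,0,0.04],"spin":0},
  {"offset":[0,0,0.022],"spin":0},
  {"offset":[0,0,0],"spin":0},
], jaw=0.03)

```text
time_s: 36.08
ee_pos: [515.3, 267.8, 83.7]
ee_rot: [-179.8, 0.2, 70.2]
force: [0.8, 0.2, -0.4]
gripper_width: 31.2
gripper_force: 0.0
```

Call:
arm_command([
  {"offset":[0,0,0],"spin":0},
  {"offset":[0,0,0.005],"spin":0},
  {"offset":[0,0,0],"spin":0},
  {"offset":[0,0,0],"spin":0},
])

```text
time_s: 36.58
ee_pos: [516.7, 268.2, 81.9]
ee_rot: [180.0, -0.0, 70.2]
force: [-0.2, -0.6, 0.2]
gripper_width: 29.9
gripper_force: 0.0
```

Call:
arm_command([
  {"offset":[0,0,0.003],"spin":0},
  {"offset":[0,0,0.002],"spin":0},
  {"offset":[0,0,0],"spin":0},
])

```text
time_s: 36.95
ee_pos: [516.4, 268.0, 76.2]
ee_rot: [-180.0, 0.0, 70.2]
force: [-0.3, 0.5, -0.2]
gripper_width: 30.3
gripper_force: 0.0
```

Call:
arm_command([
  {"offset":[0,0,0.001],"spin":0},
  {"offset":[0,0,0],"spin":0},
  {"offset":[0,0,0],"spin":0},
])

```text
time_s: 37.33
ee_pos: [516.6, 268.1, 75.5]
ee_rot: [180.0, -0.0, 70.2]
force: [-0.3, 0.3, -0.8]
gripper_width: 29.8
gripper_force: 0.0
```

Call:
arm_command([
  {"offset":[0,0,0.001],"spin":0},
  {"offset":[0,0,0],"spin":0},
  {"offset":[0,0,0],"spin":0},
])

```text
time_s: 37.7
ee_pos: [516.6, 268.1, 74.4]
ee_rot: [-180.0, -0.0, 70.2]
force: [0.9, 0.2, 0.1]
gripper_width: 29.9
gripper_force: 0.0
```

Call:
arm_command([
  {"offset":[0,0,0.0007],"spin":0},
  {"offset":[0,0,0],"spin":0},
  {"offset":[0,0,0],"spin":0},
])

```text
time_s: 38.08
ee_pos: [516.6, 268.1, 73.7]
ee_rot: [-180.0, -0.0, 70.2]
force: [0.0, -0.2, 0.1]
gripper_width: 30.1
gripper_force: 0.0
```

Call:
arm_command([
  {"offset":[0,0,0.0007],"spin":0},
  {"offset":[0,0,0],"spin":0},
  {"offset":[0,0,0],"spin":0},
])

```text
time_s: 38.45
ee_pos: [516.6, 268.1, 73.2]
ee_rot: [180.0, -0.0, 70.2]
force: [0.2, 0.2, 2.1]
gripper_width: 30.4
gripper_force: 0.8
```

Call:
arm_command([
  {"offset":[0,0,0.0005],"spin":0},
  {"offset":[0,0,0],"spin":0},
  {"offset":[0,0,0],"spin":0},
])

```text
time_s: 38.83
ee_pos: [516.7, 268.1, 72.9]
ee_rot: [180.0, -0.0, 70.2]
force: [-1.4, -0.7, 5.1]
gripper_width: 30.0
gripper_force: 2.6
```

Call:
arm_command([
  {"offset":[0,0,0.0005],"spin":0},
  {"offset":[0,0,0],"spin":0},
  {"offset":[0,0,0],"spin":0},
])

```text
time_s: 39.2
ee_pos: [516.6, 268.1, 72.6]
ee_rot: [180.0, -0.0, 70.2]
force: [-2.4, -1.3, 7.2]
gripper_width: 30.0
gripper_force: 3.4
```

Call:
arm_command([
  {"offset":[0,0,-0.01],"spin":0},
  {"offset":[0,0,-0.02],"spin":0},
  {"offset":[-0.045,0,0],"spin":0},
  {"offset":[-0.046,0.0002,0],"spin":0},
  {"offset":[0,0,0.02],"spin":0},
], jaw=0.012)

```text
time_s: 39.83
ee_pos: [485.6, 180.4, 83.1]
ee_rot: [179.9, -0.1, 70.1]
force: [-0.2, 0.4, 1.0]
gripper_width: 12.1
gripper_force: 0.0
```

Call:
arm_command([
  {"offset":[0,0,0],"spin":0},
  {"offset":[0,0,0],"spin":0},
  {"offset":[0,0,0],"spin":0},
])

```text
time_s: 40.2
ee_pos: [486.6, 183.0, 82.6]
ee_rot: [179.9, -0.1, 70.2]
force: [0.2, 0.5, -0.3]
gripper_width: 12.1
gripper_force: 0.0
```

Call:
arm_command([
  {"offset":[-0.0012,-0.0005,0.005],"spin":0},
  {"offset":[0,0,0.0055],"spin":0},
  {"offset":[0,0,0],"spin":0},
  {"offset":[0,0,0],"spin":0},
])

```text
time_s: 40.7
ee_pos: [485.1, 181.4, 71.5]
ee_rot: [-180.0, 0.0, 70.2]
force: [0.1, 0.3, 0.7]
gripper_width: 11.7
gripper_force: 0.0
```

Call:
arm_command([
  {"offset":[0,0,0.001],"spin":0},
  {"offset":[0,0,0],"spin":0},
  {"offset":[0,0,0],"spin":0},
])

```text
time_s: 41.08
ee_pos: [485.1, 181.4, 70.6]
ee_rot: [180.0, -0.0, 70.2]
force: [-0.7, 0.7, 0.8]
gripper_width: 12.0
gripper_force: 0.0
```

Call:
arm_command([
  {"offset":[0,0,0.0007],"spin":0},
  {"offset":[0,0,0],"spin":0},
  {"offset":[0,0,0],"spin":0},
])

```text
time_s: 41.45
ee_pos: [485.2, 181.5, 70.0]
ee_rot: [180.0, -0.0, 70.2]
force: [-0.2, 0.2, 2.3]
gripper_width: 12.4
gripper_force: 0.7
```

Call:
arm_command([
  {"offset":[0,0,0.0005],"spin":0},
  {"offset":[0,0,0],"spin":0},
  {"offset":[0,0,0],"spin":0},
])

```text
time_s: 41.82
ee_pos: [485.2, 181.5, 69.6]
ee_rot: [180.0, -0.0, 70.2]
force: [-1.5, -1.2, 4.1]
gripper_width: 12.0
gripper_force: 2.4
```

Call:
arm_command([
  {"offset":[0,0,0.0005],"spin":0},
  {"offset":[0,0,0],"spin":0},
  {"offset":[0,0,0],"spin":0},
])

```text
time_s: 42.2
ee_pos: [485.2, 181.5, 69.4]
ee_rot: [180.0, -0.0, 70.2]
force: [-1.4, -1.1, 6.7]
gripper_width: 12.2
gripper_force: 3.5
```

Call:
arm_command([
  {"offset":[0,0,-0.005],"spin":0},
  {"offset":[0,0,-0.035],"spin":0},
  {"offset":[0.03,-0.02,-0.055],"spin":0},
  {"offset":[0.045,0,-0.06],"spin":0},
  {"offset":[0,0,0],"spin":0},
])

```text
time_s: 42.82
ee_pos: [492.3, 253.0, 215.2]
ee_rot: [179.6, -0.4, 70.3]
force: [-0.0, -0.7, -0.5]
gripper_width: 11.8
gripper_force: 0.0
```

Call:
arm_command([
  {"offset":[0,0,0],"spin":0},
  {"offset":[0,0,0],"spin":0},
])

```text
time_s: 43.08
ee_pos: [488.4, 248.8, 209.2]
ee_rot: [-179.8, 0.2, 70.2]
force: [0.5, 0.1, -0.0]
gripper_width: 12.1
gripper_force: 0.0
```

```bash
python3 -c "
from h import *
look('w15','crucible_44',60)"; python3 tilt.py w15
```

```text
[318. 174. 371. 227.] 0.84 [517.2 266.1  60. ]
[309.  90. 378. 160.] 0.73 [535.  321.7  60. ]
[323. 291. 333. 312.] 0.6 [475.3 186.6  60. ]
[317. 235. 363. 275.] 0.55 [498.9 223.2  60. ]
15 7 rimz 57.15 slope deg x,y [ 1.15 -1.78] res 0.15
18.5 22 rimz 58.27 slope deg x,y [-0.77  1.76] res 1.08
22 24 rimz 60.13 slope deg x,y [0.53 0.35] res 0.18
26 24 rimz 61.92 slope deg x,y [-0.57  0.59] res 0.17
plate 7924 46.43894081533889 [-0.02  0.  ]
```

Call:
arm_command([
  {"offset":[-0.03,0,0],"spin":0},
  {"offset":[0,0,0],"spin":0},
  {"offset":[0,0,0],"spin":0},
  {"offset":[0,0,0],"spin":0},
], jaw=0.08)

```text
time_s: 43.68
ee_pos: [479.7, 222.2, 211.0]
ee_rot: [-180.0, -0.0, 70.2]
force: [-1.2, 0.7, -0.4]
gripper_width: 48.8
gripper_force: 0.0
```

```bash
python3 -c "
from h import *
look('w16','crucible_44',60)"; python3 tilt.py w16
```

```text
[308.  50. 379. 124.] 0.78 [536.2 321.2  60. ]
[316. 201. 363. 252.] 0.76 [498.1 220.3  60. ]
[313. 135. 368. 195.] 0.74 [515.3 267.4  60. ]
[320. 256. 361. 287.] 0.59 [486.5 182.4  60. ]
15 24 rimz 56.64 slope deg x,y [-0.37  0.36] res 0.23
18.5 24 rimz 58.43 slope deg x,y [0.07 0.66] res 0.29
22 24 rimz 60.03 slope deg x,y [-0.06 -0.02] res 0.19
26 24 rimz 61.92 slope deg x,y [-0.98  0.25] res 0.16
plate 9408 46.469474310638304 [-0.05 -0.02]
```

All four are level within about 1°, fully seated and clear of the gripper, so I'm handing in.

```bash
python3 -c "
from h import *
print(env.job_done())"
```

```text
the job is handed in; nothing more can be done
None
```

The four white crucibles are in the rack, each let go in the hole of its own size and measured fully seated and level to about 1°; the turquoise look-alikes were left alone, and I handed the job in at about 44 s of the 122 s allowed.

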